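Clear the picking plate under the lab bench light

TASK

Clear up after the fossil-picking session: tuck the metal tray against the open front of the white picking plate, under its overhanging edge, then use the scraper block (not the fingers) to wipe every rock chip off the plate so that they are all together in the tray. Then tip the tray out into the blue tub, and finish with all chips in the tub, the empty tray standing back on its blue mat and the scraper standing back on its black rubber pad. A chip that lands on the bench may be picked up by hand; leave the small jar and the small beaker at the sides where they stand.

Things in the scene. Friction and masses are not known exactly. Their poses are not given: they have to be found in the camera images.
- plate: picking plate, fixed: black base, white plate 10 mm thick on top; origin on the bench below its middle. Its -x side is the open front (roughly towards the robot). White surface 60 mm above the bench, x = -90 to +80 mm, y = -85 to +85 mm; rims 7 mm wide, 8 mm high along the back (+x) and both sides, none at the front. Chips start at x = -67 to +17 mm, |y| under 62 mm; the strip behind is free
- plate_edge (a point): middle of the white plate's open front edge, on its upper surface (plate x = -90 mm, z = 60 mm). The base's front face is 20 mm farther back, so the plate overhangs it by 20 mm with 50 mm of free height below
- dock (a point): on the bench: where the tray's origin belongs when tucked in (plate x = -129 mm), tray x axis along the plate's; good within 10 mm in x, 20 mm in y, 0.15 rad: the tray's back wall is then under the overhang. The overhang is in the way from above: set the tray down some 35 mm before it, slide it in, and slide it out again before lifting
- tray: metal tray, loose, 0.18 to 0.29 kg, starts on the mat; origin at the centre of its underside. Back wall at +x (outer face x = 55 mm), end walls at y = +-90 mm; walls 36 mm high, 4 mm thick, floor 4 mm. The -x side has no wall but a pouring lip. Tipped lip down by about 70 degrees, the chips slide out
- tray_lip (a point): middle of the tray's pouring lip (tray x = -66 mm, z = 17 mm): from x = -30 mm the floor ramps up to it at 20 degrees, over the tray's full width
- tray_bar (a point): centre of the tray's carrying bar (tray x = 0, z = 105 mm), to grip: 16 mm wide (x), 14 mm high, spanning the tray along y on an upright at each end
- scraper: the scraper block, loose, 160 to 260 g: a grey block 40 mm (x) by 110 mm (y) by 25 mm high with an upright wooden grip 24 mm (x) by 36 mm (y) reaching to 90 mm height at its centre; origin at the centre of its underside; front and back are alike. It starts on the pad
- tub: the blue open tub, fixed: 185 mm (x) by 250 mm (y), 80 mm high, walls and floor 5 mm; origin at the centre of its underside. It stands left or right of the robot's middle
- mat: the tray's thin blue mat, fixed, 160 (x) by 240 (y) by 3 mm; origin at the centre of its underside. It stands on the other side from the tub
- pad: the scraper's black rubber pad, fixed, 70 (x) by 140 (y) by 3 mm; origin at the centre of its underside. It lies far left or far right
- slide_rack: bystander: white slide rack 70 x 130 x 50 mm, fixed, on the other side from the pad
- chip0: irregular beige-grey rock chip, one lump about 18 x 15 mm and 12 mm high, 15 g; origin at the centre of its underside as it first lies (so up to 12 mm off its lowest point once it has tumbled); starts on the plate; a start has four to seven of the seven chips, the rest are absent
- chip1: irregular beige-grey rock chip, one lump about 18 x 15 mm and 12 mm high, 15 g; origin at the centre of its underside as it first lies (so up to 12 mm off its lowest point once it has tumbled); starts on the plate; a start has four to seven of the seven chips, the rest are absent
- chip2: irregular beige-grey rock chip, one lump about 18 x 15 mm and 12 mm high, 15 g; origin at the centre of its underside as it first lies (so up to 12 mm off its lowest point once it has tumbled); starts on the plate; a start has four to seven of the seven chips, the rest are absent
- chip3: irregular beige-grey rock chip, one lump about 18 x 15 mm and 12 mm high, 15 g; origin at the centre of its underside as it first lies (so up to 12 mm off its lowest point once it has tumbled); starts on the plate; a start has four to seven of the seven chips, the rest are absent
- chip4: irregular beige-grey rock chip, one lump about 18 x 15 mm and 12 mm high, 15 g; origin at the centre of its underside as it first lies (so up to 12 mm off its lowest point once it has tumbled); starts on the plate; a start has four to seven of the seven chips, the rest are absent
- chip5: irregular beige-grey rock chip, one lump about 18 x 15 mm and 12 mm high, 15 g; origin at the centre of its underside as it first lies (so up to 12 mm off its lowest point once it has tumbled); starts on the plate; a start has four to seven of the seven chips, the rest are absent
- chip6: irregular beige-grey rock chip, one lump about 18 x 15 mm and 12 mm high, 15 g; origin at the centre of its underside as it first lies (so up to 12 mm off its lowest point once it has tumbled); starts on the plate; a start has four to seven of the seven chips, the rest are absent
- jar: bystander: small amber jar, 44 mm across, 65 mm tall, far left, loose
- beaker: bystander: small glass beaker, 48 mm across, 60 mm tall, far right, loose
There are look-alikes about, which are no part of the job. Leave any red look-alike of the tray alone.

How it is judged:
By the outcome, as a careful person would: the job done as asked, in the order asked, and still so for the second after the job is handed in, with the robot touching nothing.
Of chip0, chip1, chip2, chip3, chip4, chip5, chip6 only 4 to 7 are there at a start; the rules pass over those that are not, and their reading is None.
At some moment in a run one of tray, scraper may be knocked a few centimetres aside while the robot is not near it.
It also fails if it takes over 200 s, if anything falls off the work surface, if the arm or the gripper's body presses on something with over 40 N, if the wrist force passes 120 N, or if a joint passes its speed limit or range.

ROBOT

A 6-joint arm with a two-finger parallel gripper is mounted at the origin on the work surface. World frame = base frame: x ahead of the robot, y to its left, z up, the work surface at z = 0. Lengths are in mm, angles in degrees, forces in N, time in s.
With the tool pointing down it reaches from about 275 to 750 mm from the base axis. Payload 10.2 kg.
Tool frame: the origin (TCP) lies on the front face of the gripper's body, between the roots of the fingers; the fingertips stand 73 mm ahead of it and the grasp point (between the pads) lies 54 mm ahead of it; z points along the fingers, y is the line along which they close (so a half turn about z gives the same grasp; the last joint's range is limited). The gripper opens to 85 mm and grips with 20 to 120 N. Pads are 22 mm wide; open, the fingers measure 114 mm over their backs; the gripper's body (76 mm by 85 mm) begins 54 mm behind the grasp point. The pads swing forward as they close: fully open they stand 13 mm farther back than shut.
Start: joints at [53.606, 17.928, 85.812, -0, 76.261, -12.8], TCP at [210.149, 481.112, 303.894] pointing down, gripper open.
Joint ranges: [-168.41, 168.41], [-55.51, 124.54], [10.69, 146.95], [-70.63, 250.63], [1, 178], [-165.06, 165.06]. Speed limits (degrees/s): [136.94, 136.94, 172.46, 180, 180, 180].

INTERFACE

Orientations are given as a 3x3 rotation matrix whose columns are the frame's x, y, z axes.
In Python, from cell import readout, imaging, hand_in gives the robot as it stands.
- The arm moves only by the tool jog_arm, never from a script. Its argument "rows" is one flat list of numbers, 4 for each row, row after row: the shift along the tool's x, y, z scaled (see below), then the turn about the tool's z scaled (see below). A call has 1 to 8 rows; each row is the pose to reach, as a shift and turn from the pose commanded when the call began, along the tool's axes at that moment, turning the shorter way round; what a row does not reach only later rows make up. The controller multiplies each number of a shift by 600 mm and each number of a turn by 180 degrees. A row lasts 1/10 s, in which the tool goes at most 50 mm and 8.59 degrees, less where a joint would pass 70% of its speed; a pose out of reach is approached as far as the arm can. A call with a number of a shift or a turn outside -1 to 1 is refused whole. A call with a gripper value outside its range is refused whole. "jaw" is the opening, from 0 (shut) to 1 (fully open), set as the call begins (left out, the last holds). The fingers move at their own pace and stop on an object; "newtons" is the grip in N (left out, the last holds). Time passes only in rows, so rows that repeat a pose let the fingers close. It gives the time, the measured TCP pose, the force, the opening and the grip force at its end, in the units of the state.
- readout.get_obs(): the state, without advancing time (a new reading comes with each control period).
- imaging.get_image(name): name is "side" or "top" or "wrist"; returns a dict with "img" (480x640x3 uint8, red, green, blue), "fx", "fy", "cx", "cy" (pixels), "R" (3x3) and "t" (3): a world point X has camera coordinates R X + t. Camera axes: x right, y down, z forward; pixel columns grow to the right and rows downward; lengths in mm; the calibration is good to about 2 mm. A picture is of the moment at which its call begins. There is no depth.
- hand_in(): hands the job in; it is judged then, once.
The state is a dict: "clock": time; "q": joint angles; "dq": joint speeds; "tau": joint torques, N m; "ee_pos": TCP position; "ee_rot": TCP orientation; "ft_force": force on the tool from outside, world axes, zero at the start; "moment": the same for the moment, N m; "grip_width": finger opening in mm; "gripper_force": force on a finger pad.
Only numpy, scipy, OpenCV 4.12 (cv2) and the standard library are available. Lean on these libraries where they do the work, as an engineer would, in place of code of your own. Each camera call takes 0.05 s, during which the arm holds its last target. There are 200 camera calls.

## Working session

There is one attempt and no reset: what is moved stays moved. The work goes in short steps, Python scripts to look and compute and a tool call to move; the robot and the scene stay as the last step left them, time stands still between calls to the robot, and variables do not carry over. Pictures are saved under pics/ and viewed, at most 14 in all, crops included, and the job is handed in when it is done.

Besides the shell and the picture viewer there is one more tool, called as name(argument=value, ...) on one line, values as JSON. jog_arm: Moves the arm, as the interface text tells. Shifts and turns lie within -1 to 1; 1 stands for 600 mm of shift or 180 degrees of turn. Its arguments: {"type":"object","properties":{"rows":{"type":"array"},"jaw":{"type":"number"},"newtons":{"type":"number"}},"required":["rows"]}

```bash
ls; mkdir -p pics
python3 - <<'E'
from cell import readout, imaging
import cv2,numpy as np
o=readout.get_obs(); print({k:np.round(v,3).tolist() for k,v in o.items()})
for n in ("top","side"):
    d=imaging.get_image(n); cv2.imwrite(f"pics/{n}0.png",d["img"][:,:,::-1]); print(n,d["fx"],d["fy"],d["cx"],d["cy"],np.round(d["R"],4).tolist(),np.round(d["t"],1).tolist())
E
```

```text
pics
{'clock': 0.0, 'q': [53.606, 17.959, 85.856, 0.0, 76.262, -12.799], 'dq': [-0.015, 0.054, -0.013, -0.046, -0.032, -0.023], 'tau': [0.001, -41.225, -25.975, -0.0, 0.004, 0.0], 'ee_pos': [210.033, 480.958, 303.325], 'ee_rot': [[-0.916, 0.4, -0.001], [0.4, 0.916, -0.001], [0.0, -0.001, -1.0]], 'ft_force': [0.197, -0.017, 0.515], 'moment': [-0.052, -0.018, 0.051], 'gripper_force': 0.0, 'grip_width': 85.365}
top 581.9667931678342 581.9667931678342 322.87858402042065 236.9584440892069 [[0.0154, -0.9999, -0.0068], [-0.993, -0.0145, -0.1175], [0.1174, 0.0086, -0.993]] [-101.8, 493.0, 1388.2]
side 589.3346275153866 589.3346275153866 313.9642612388726 234.69019366188482 [[0.9752, -0.2206, -0.015], [-0.1389, -0.5583, -0.8179], [0.1721, 0.7997, -0.5752]] [-517.0, 89.8, 1416.8]
```

View pics/top0.png

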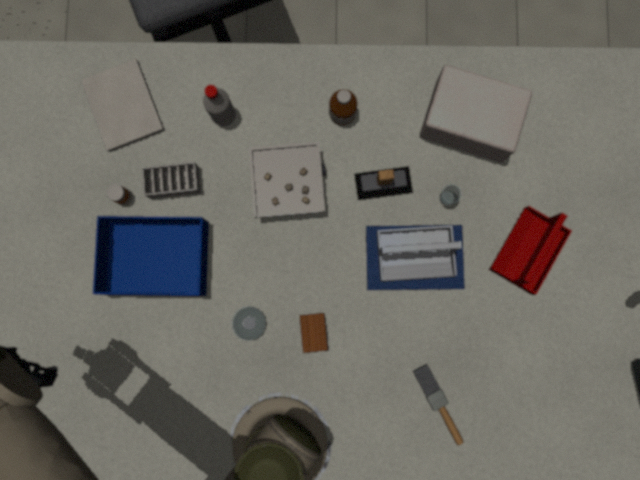

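View pics/side0.png

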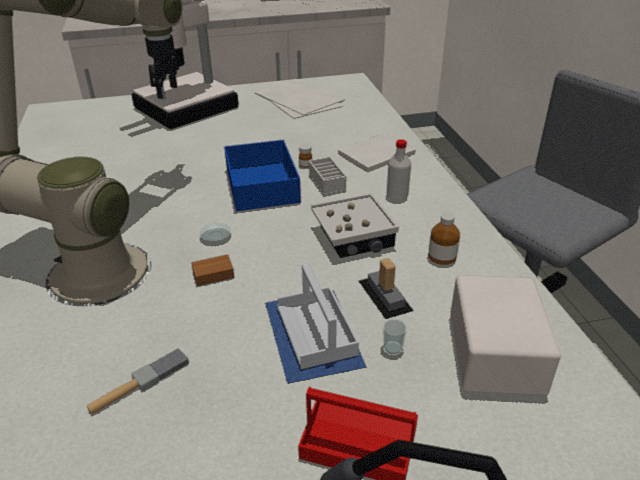

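The top view shows the plate at about (289,182) with six chips, the tub at (152,256), the tray on its mat at (415,257), the scraper at (384,181) on its pad, the beaker at (449,196) and the red look-alike tray at (530,250). The side view agrees: the tray's back faces away from the robot, and the plate's open front faces the robot.

```bash
cat > h.py <<'E'
import numpy as np, cv2
from cell import readout, imaging
def ray(d,u,v):
    c=np.array([(u-d["cx"])/d["fx"],(v-d["cy"])/d["fy"],1.]); R=np.array(d["R"]); return -R.T@np.array(d["t"]), R.T@c
def onplane(d,u,v,z):
    o,r=ray(d,u,v); return (o+r*(z-o[2])/r[2])
def tri(d1,p1,d2,p2):
    o1,r1=ray(d1,*p1);o2,r2=ray(d2,*p2); r1/=np.linalg.norm(r1); r2/=np.linalg.norm(r2)
    s=np.linalg.lstsq(np.c_[r1,-r2],o2-o1,rcond=None)[0]; a,b=o1+s[0]*r1,o2+s[1]*r2
    return (a+b)/2,np.linalg.norm(a-b)
def proj(d,X):
    c=np.array(d["R"])@X+np.array(d["t"]); return d["fx"]*c[0]/c[2]+d["cx"], d["fy"]*c[1]/c[2]+d["cy"]
def blobs(d,mask,amin,roi=None):
    m=mask.astype(np.uint8)
    if roi is not None:
        k=np.zeros_like(m); k[roi[1]:roi[3],roi[0]:roi[2]]=1; m=m*k
    cs,_=cv2.findContours(m,cv2.RETR_EXTERNAL,cv2.CHAIN_APPROX_NONE)
    return sorted([c for c in cs if cv2.contourArea(c)>=amin],key=cv2.contourArea,reverse=True)
def rect(d,c,z):
    P=np.array([onplane(d,*p,z)[:2] for p in c[:,0,:].astype(float)],np.float32); return cv2.minAreaRect(P)
def hsv(d): return cv2.cvtColor(d["img"],cv2.COLOR_RGB2HSV)
E
python3 - <<'E'
from h import *
d=imaging.get_image("top"); H=hsv(d); h,s,v=H[...,0],H[...,1],H[...,2]
for n,p in dict(bench=(260,90),plate=(290,160),tub=(150,250),mat=(372,280),pad=(360,190),wood=(386,177),scr=(370,180),tray=(430,265),chip=(289,187)).items(): print(n,d["img"][p[1],p[0]],H[p[1],p[0]])
blue=(h>100)&(h<125)&(s>120)
for c in blobs(d,blue,300): print("blue",cv2.boundingRect(c),rect(d,c,3),rect(d,c,80))
dark=v<45
for c in blobs(d,dark,200,(345,155,420,210)): print("pad",rect(d,c,3))
im=d["img"]; crop=np.hstack([im[135:235,240:340],im[135:235,345:445],im[215:315,360:460]])
cv2.imwrite("pics/c1.png",cv2.resize(crop,(798,266),interpolation=cv2.INTER_CUBIC)[:,:,::-1])
e=imaging.get_image("side")["img"]
cv2.imwrite("pics/c2.png",cv2.resize(e[180:390,255:425],None,fx=2.8,fy=2.8,interpolation=cv2.INTER_CUBIC)[:,:,::-1])
E
```

```text
bench [122 122 112] [ 30  21 122]
plate [130 126 120] [ 18  20 130]
tub [23 51 99] [109 196  99]
mat [33 45 72] [111 138  72]
pad [18 14 13] [ 6 71 18]
wood [109  82  53] [ 16 131 109]
scr [70 72 72] [90  7 72]
tray [117 116 118] [135   4 118]
chip [84 76 66] [17 55 84]
blue (94, 217, 114, 79) ((444.72991943359375, 330.73577880859375), (192.8966827392578, 275.0635986328125), 0.15105170011520386) ((438.4610595703125, 307.2310791015625), (182.52999877929688, 260.2810974121094), 0.15105260908603668)
blue (367, 227, 96, 62) ((450.30023193359375, -320.6370544433594), (150.946533203125, 232.67298889160156), 0.8685516119003296) ((443.7319641113281, -309.13543701171875), (142.83436584472656, 220.16867065429688), 0.8685472011566162)
pad ((636.084228515625, -242.94503784179688), (64.16712188720703, 134.43251037597656), 8.772768020629883)
```

View pics/c1.png

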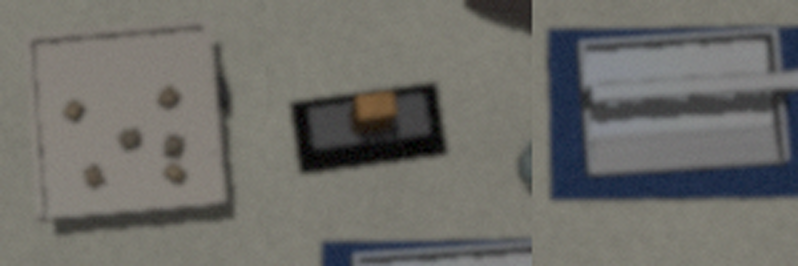

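View pics/c2.png

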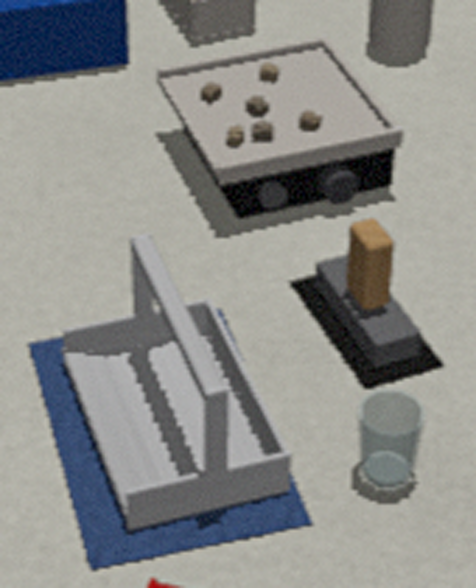

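The crops confirm six chips. The tray is level with its bar along y, and the scraper's wooden grip stands upright.

```bash
cat >> h.py <<'E'
def go(x,y,z,yaw,cur=None):
    """row numbers to reach TCP x,y,z with tool-y axis at angle yaw (deg, world), mod 180; from measured (or given) pose"""
    o=readout.get_obs(); p=np.array(o["ee_pos"]); R=np.array(o["ee_rot"])
    a=np.degrees(np.arctan2(R[1,1],R[0,1])) 
    if cur: p=np.array(cur[:3],float); a=cur[3]; 
    c,s=np.cos(np.radians(a)),np.sin(np.radians(a)); R=np.array([[-s,c,0],[c,s,0],[0,0,-1.]])
    dy=(yaw-a+90)%180-90
    print("row",np.round(R.T@(np.array([x,y,z])-p)/600,4),"turn",round(-dy/180,4),"dist",round(float(np.linalg.norm(np.array([x,y,z])-p))))
E
python3 - <<'E'
from h import *
d=imaging.get_image("top"); e=imaging.get_image("side")
f=lambda x,y:(240+x/2.66,135+y/2.66)
for p in [(32,42),(40,218),(229,208)]: print("plate",onplane(d,*f(p[0],p[1]),60).round())
s=lambda x,y:(255+x/2.8,180+y/2.8)
# bar ends in top: left (590,98)->right end ; side: bar top ends
g=lambda x,y:(360+(x-532)/2.66,215+y/2.66)
print("bar y+ end",tri(d,g(590,96),e,s(140,238)))
print("grip top",tri(d,(345+(376-266)/2.66,135+97/2.66),e,s(371,228)))
P=np.array([470,0,330.]); go(*P,0)
E
```

```text
plate [699.  80.  60.]
plate [537.  68.  60.]
plate [ 548. -102.   60.]
bar y+ end (array([ 457.21325354, -230.64292187,  110.5249198 ]), np.float64(5.938725875229043))
grip top (array([ 642.21637054, -241.47768127,   94.98672216]), np.float64(3.0145842997008696))
row [-0.7179 -0.5614 -0.0438] turn 0.3689 dist 547
```

jog_arm(rows=[-0.7179,-0.5614,-0.0438,0.3689,-0.7179,-0.5614,-0.0438,0.3689,-0.7179,-0.5614,-0.0438,0.3689,-0.7179,-0.5614,-0.0438,0.3689,-0.7179,-0.5614,-0.0438,0.3689,-0.7179,-0.5614,-0.0438,0.3689,-0.7179,-0.5614,-0.0438,0.3689,-0.7179,-0.5614,-0.0438,0.3689])

```text
clock: 1.1
ee_pos: [400.5, 127.6, 323.4]
ee_rot: [[0.006, 1.0, 0.001], [1.0, -0.006, 0.0], [0.0, 0.001, -1.0]]
ft_force: [1.8, 0.5, 0.5]
grip_width: 85.6
gripper_force: 0.0
```

Run:
```python
from h import *
o=readout.get_obs(); print(o["clock"],np.round(o["ee_pos"],1)); go(470,0,330,0)
```

```text
1.1 [400.5 127.6 323.4]
row [-0.212  0.117 -0.011] turn -0.0018 dist 145
```

jog_arm(rows=[-0.23,0.12,-0.01,0,-0.23,0.12,-0.01,0,-0.23,0.12,-0.01,0,-0.23,0.12,-0.01,0,-0.23,0.12,-0.01,0,-0.23,0.12,-0.01,0])

```text
clock: 1.7
ee_pos: [471.7, -7.6, 329.0]
ee_rot: [[-0.001, 1.0, -0.0], [1.0, 0.001, 0.0], [0.0, -0.0, -1.0]]
ft_force: [0.2, 1.3, -0.3]
grip_width: 85.7
gripper_force: 0.0
```

Run:
```python
from h import *
o=readout.get_obs(); print(o["clock"],np.round(o["ee_pos"],1))
d=imaging.get_image("wrist"); print(d["fx"],np.round(d["R"],3).tolist(),np.round(-np.array(d["R"]).T@d["t"],1))
cv2.imwrite("pics/w1.png",d["img"][:,:,::-1]); np.save("pics/w1.npy",d,allow_pickle=True)
go(440,-320,330,0)
```

```text
1.7 [471.7  -7.6 329. ]
330.88701887269883 [[1.0, 0.001, -0.001], [0.001, -0.962, 0.273], [-0.0, -0.273, -0.962]] [473.   61.9 398.9]
row [-0.5211 -0.0534 -0.0014] turn 0.0005 dist 314
```

View pics/w1.png

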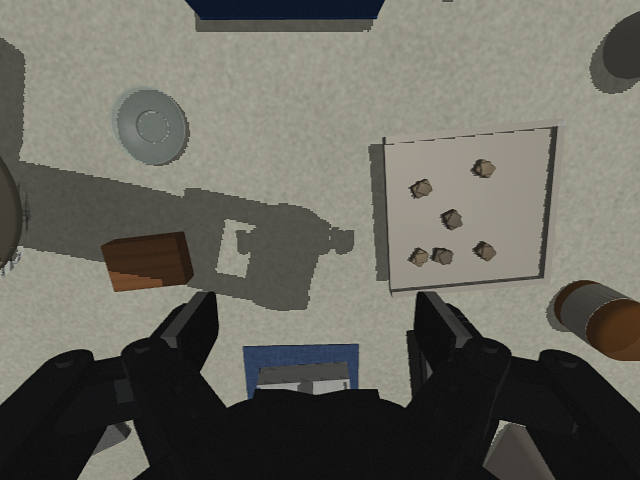

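The plate's front edge runs from about (386,143) to (391,292), with six chips on the plate. The tray is partly hidden below the gripper.

Run:
```python
from h import *
d=np.load("pics/w1.npy",allow_pickle=True).item()
for p in [(385,140),(391,293),(557,126),(545,278)]: print(onplane(d,*p,60).round(1),onplane(d,*p,68).round(1))
go(440,-290,330,0,(472,-9,330,0))
```

```text
[540.8  66.3  60. ] [539.2  66.2  68. ]
[557.  -97.4  60. ] [555.  -93.7  68. ]
[707.   79.5  60. ] [701.4  79.1  68. ]
[725.5 -79.2  60. ] [719.5 -75.8  68. ]
row [-0.4683 -0.0533  0.    ] turn 0.0 dist 283
```

jog_arm(rows=[-0.46,-0.05,0,0,-0.46,-0.05,0,0,-0.46,-0.05,0,0,-0.46,-0.05,0,0,-0.46,-0.05,0,0,-0.46,-0.05,0,0,-0.46,-0.05,0,0,-0.46,-0.05,0,0])

```text
clock: 2.55
ee_pos: [442.3, -283.3, 329.1]
ee_rot: [[-0.001, 1.0, -0.0], [1.0, 0.001, 0.0], [0.0, -0.0, -1.0]]
ft_force: [-0.6, -0.6, 0.3]
grip_width: 85.3
gripper_force: 0.0
```

Run:
```python
from h import *
o=readout.get_obs(); print(o["clock"],np.round(o["ee_pos"],1))
d=imaging.get_image("wrist"); 
cv2.imwrite("pics/w2.png",d["img"][:,:,::-1]); np.save("pics/w2.npy",d,allow_pickle=True)
```

```text
2.55 [ 442.3 -283.3  329.1]
```

View pics/w2.png

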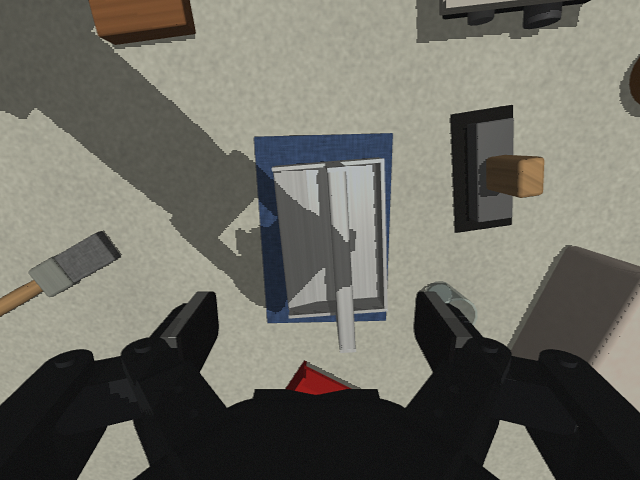

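The tray bar runs from (337,168) to (346,348), the mat's corners are at (255,137), (392,133), (386,321) and (268,323), and the scraper's grip top is near (533,176).

Run:
```python
from h import *
d1=np.load("pics/w1.npy",allow_pickle=True).item();d2=np.load("pics/w2.npy",allow_pickle=True).item()
def vedge(d,r0,r1,c0,c1,sign,z):
    g=cv2.GaussianBlur(cv2.cvtColor(d["img"],cv2.COLOR_RGB2GRAY),(3,3),0).astype(float)
    G=np.gradient(g,axis=1)*sign
    P=np.array([onplane(d,c0+np.argmax(G[r,c0:c1]),r,z)[:2] for r in range(r0,r1)],np.float32)
    vx,vy,x,y=cv2.fitLine(P,cv2.DIST_HUBER,0,.01,.01).ravel(); 
    print("line pt",x.round(1),y.round(1),"ang",np.degrees(np.arctan2(vx,vy)*np.sign(vy) if 0 else np.arctan(-vx/vy)).round(2)); return x,y,vx,vy
print("front edge");vedge(d1,150,284,375,400,1,60)
print("back rim inner");vedge(d1,140,265,538,558,-1,60)
print("bar left/right");vedge(d2,250,335,325,345,1,112);vedge(d2,180,335,342,358,-1,112)
for n,p in dict(m1=(255,137),m2=(392,133),m3=(386,321),m4=(268,323)).items(): print(n,onplane(d2,*p,3).round(1))
for n,p in dict(be1=(337,167),be2=(347,349)).items(): print(n,onplane(d2,*p,112).round(1))
for n,p in dict(g1=(516,156),g2=(543,158),g3=(543,194),g4=(517,196)).items(): print(n,onplane(d2,*p,93).round(1))
for n,p in dict(b1=(472,125),b3=(468,224),p1=(451,115),p2=(512,106),p4=(455,232)).items(): print(n,onplane(d2,*p,25 if n[0]=='b' else 3).round(1))
# heights from two views
t=imaging.get_image("top"); c=blobs(t,(hsv(t)[...,0]<25)&(hsv(t)[...,1]>90)&(hsv(t)[...,2]>60),30,(350,150,420,210))
for k in c: print("wood top",cv2.boundingRect(k))
go(440,-316,330,0,(442,-283,329,0))
cv2.imwrite("pics/c3.png",cv2.resize(t["img"][215:300,360:470],None,fx=6,fy=6,interpolation=cv2.INTER_CUBIC)[:,:,::-1])
```

```text
front edge
line pt 547.8 -11.6 ang 5.86
back rim inner
line pt 708.8 4.1 ang 5.87
bar left/right
line pt 463.9 -353.2 ang 4.15
line pt 473.7 -313.2 ang 4.86
m1 [ 374.  -205.5    3. ]
m2 [ 530.5 -200.9    3. ]
m3 [ 537.8 -440.8    3. ]
m4 [ 379.7 -444.     3. ]
be1 [ 461.6 -232.1  112. ]
be2 [ 474.9 -409.6  112. ]
g1 [ 623.3 -223.4   93. ]
g2 [ 647.9 -225.1   93. ]
g3 [ 654.  -257.5   93. ]
g4 [ 630.2 -259.4   93. ]
b1 [ 610.8 -193.4   25. ]
b3 [ 620.3 -302.2   25. ]
p1 [ 595.6 -181.5    3. ]
p2 [ 662.7 -172.     3. ]
p4 [ 615.9 -317.5    3. ]
wood top (378, 169, 16, 12)
row [-0.055  -0.0033 -0.0017] turn 0.0 dist 33
```

View pics/c3.png

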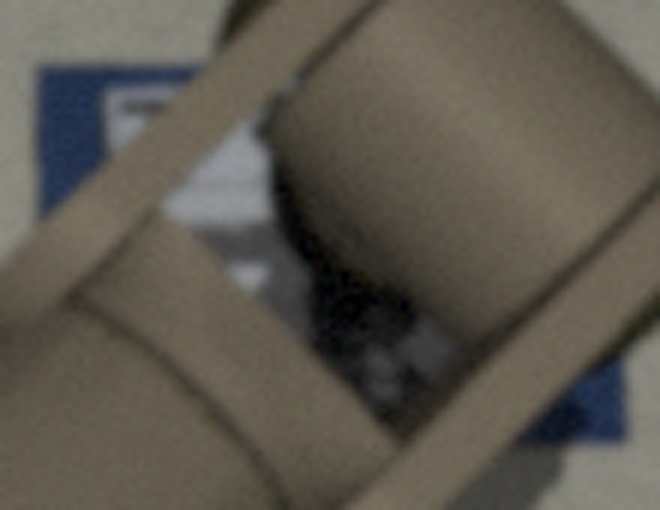

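The arm blocks the tray in this crop, so the wrist measurements stand. The bar centre is at (468,-321) with yaw 4.5°, and the plate's front middle is at (548,-16) with yaw 5.9°. Next I grip the bar.

jog_arm(rows=[-0.063,0.043,0.08,-0.025,-0.063,0.043,0.12,-0.025,-0.063,0.043,0.2,-0.025,-0.063,0.043,0.24,-0.025,-0.063,0.043,0.28,-0.025,-0.063,0.043,0.28,-0.025,-0.063,0.043,0.28,-0.025], jaw=0.7)

```text
clock: 3.35
ee_pos: [468.5, -321.5, 162.1]
ee_rot: [[-0.08, 0.997, 0.001], [0.997, 0.08, -0.001], [-0.001, 0.001, -1.0]]
ft_force: [0.7, -0.7, 0.3]
grip_width: 59.6
gripper_force: 0.0
```

Run:
```python
from h import *
o=readout.get_obs(); print(o["clock"],np.round(o["ee_pos"],1)); go(468,-321,162,4.5)
d=imaging.get_image("wrist"); 
cv2.imwrite("pics/w3.png",d["img"][:,:,::-1])
```

```text
3.35 [ 468.5 -321.5  162.1]
row [ 0.0008 -0.0008  0.0002] turn 0.0005 dist 1
```

View pics/w3.png

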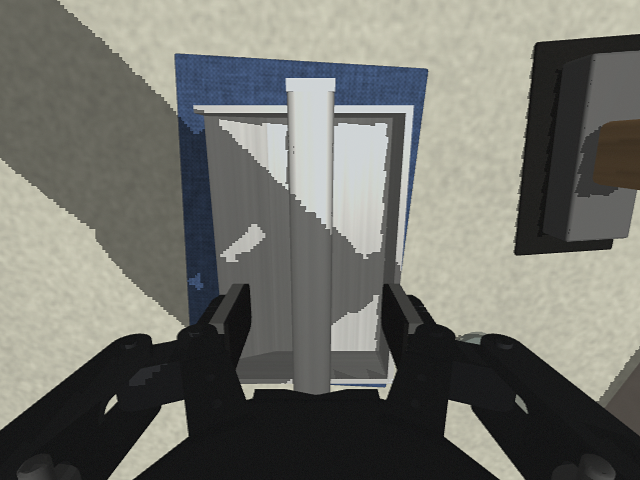

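The bar is centred between the pads, with its image at columns 288–333. I close the gripper and lift.

jog_arm(rows=[0,0,0,0,0,0,0,0,0,0,0,0,0,0,0,0,0,0,0,0,0,0,-0.05,0,0,0,-0.12,0,0,0,-0.16,0], jaw=0, newtons=60)

```text
clock: 4.2
ee_pos: [468.2, -322.4, 259.6]
ee_rot: [[-0.079, 0.997, 0.002], [0.997, 0.079, -0.002], [-0.002, 0.002, -1.0]]
ft_force: [-0.2, -0.9, -2.7]
grip_width: 14.6
gripper_force: 59.5
```

Run:
```python
from h import *
o=readout.get_obs(); print(o["clock"],np.round(o["ee_pos"],1),o["grip_width"],np.round(o["ft_force"],1)); go(474.4,-24,258,5.9)
```

```text
4.2 [ 468.2 -322.4  259.6] 14.606614308735153 [-0.2 -0.9 -2.7]
row [0.495  0.0494 0.0027] turn -0.0077 dist 298
```

jog_arm(rows=[0.07,0.007,0,-0.0077,0.15,0.015,0,-0.0077,0.23,0.023,0,-0.0077,0.31,0.031,0,-0.0077,0.38,0.038,0,-0.0077,0.44,0.044,0,-0.0077,0.48,0.048,0,-0.0077,0.495,0.0494,0,-0.0077])

```text
clock: 5.0
ee_pos: [473.8, -21.8, 256.8]
ee_rot: [[-0.105, 0.994, -0.001], [0.994, 0.105, 0.001], [0.001, -0.001, -1.0]]
ft_force: [0.7, 0.2, -2.3]
grip_width: 15.1
gripper_force: 59.5
```

Run:
```python
from h import *
o=readout.get_obs(); print(o["clock"],np.round(o["ee_pos"],1),o["grip_width"]); go(474.4,-24,161,5.9)
d=imaging.get_image("wrist"); cv2.imwrite("pics/w4.png",d["img"][:,:,::-1]); np.save("pics/w4.npy",d,allow_pickle=True)
```

```text
5.0 [473.8 -21.8 256.8] 15.05697915085398
row [-0.0038  0.0006  0.1597] turn 0.0007 dist 96
```

View pics/w4.png

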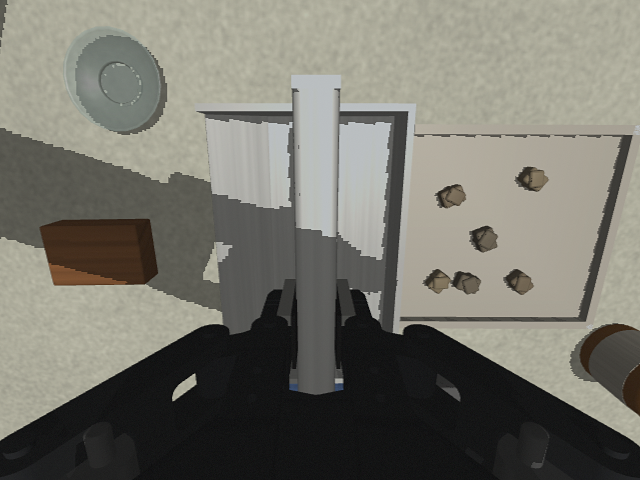

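The tray hangs level and parallel to the plate. The plate's inner rim lines lie at about rows 136 and 317.

Run:
```python
from h import *
d=np.load("pics/w4.npy",allow_pickle=True).item()
a=np.radians(5.9); ex=np.array([np.cos(a),np.sin(a)]); ey=np.array([-ex[1],ex[0]]); c=np.array([637.5,-7.3])
for n,p in dict(r1=(500,137),r2=(500,317),b1=(616,137),b2=(584,317),b3=(600,228)).items():
    X=onplane(d,*p,60)[:2]; print(n,X.round(1),"plate",np.round([(X-c)@ex,(X-c)@ey],1))
for uv in [(452,196),(532,179),(484,239),(438,281),(467,283),(518,282)]:
    X=onplane(d,*uv,66)[:2]; print("chip",np.round([(X-c)@ex,(X-c)@ey],1))
```

```text
r1 [608.3  67.9] plate [-21.3  77.8]
r2 [647.9 -83.3] plate [  2.6 -76.7]
b1 [697.2  77.3] plate [68.1 78. ]
b2 [722.9 -75.3] plate [ 77.9 -76.5]
b3 [709.3   6. ] plate [72.8  5.8]
chip [-55.5  33. ]
chip [ 5.3 46.5]
chip [-25.3  -2.2]
chip [-59.1 -39.4]
chip [-34.2 -41.2]
chip [  9.  -40.1]
```

jog_arm(rows=[-0.004,0,0.06,0,-0.004,0,0.11,0,-0.004,0,0.14,0,-0.004,0,0.155,0,-0.004,0,0.16,0,-0.004,0,0.16,0])

```text
clock: 5.65
ee_pos: [474.6, -26.7, 161.4]
ee_rot: [[-0.102, 0.995, 0.001], [0.995, 0.102, -0.0], [-0.0, 0.0, -1.0]]
ft_force: [0.0, -0.2, -1.9]
grip_width: 14.6
gripper_force: 59.5
```

The plate frame checks out (rims at ±77, back at 73). I slide the tray in, lower it and release.

jog_arm(rows=[0.004,0.015,0.002,0,0.004,0.03,0.002,0,0.004,0.045,0.002,0,0.004,0.058,0.002,0,0.004,0.058,0.002,0,0.004,0.058,0.004,0,0.004,0.058,0.004,0,0.004,0.058,0.004,0])

```text
clock: 6.45
ee_pos: [508.6, -20.2, 158.7]
ee_rot: [[-0.103, 0.995, 0.0], [0.995, 0.103, -0.0], [-0.0, 0.0, -1.0]]
ft_force: [0.3, 0.3, -2.0]
grip_width: 14.8
gripper_force: 59.6
```

jog_arm(rows=[0,0,0,0,0,0,0,0,0,0,0,0,0,0,0,0,0,0,-0.05,0,0,0,-0.12,0,0,0,-0.2,0,0,0,-0.2,0], jaw=0.7)

```text
clock: 7.25
ee_pos: [510.3, -20.5, 284.7]
ee_rot: [[-0.103, 0.995, 0.011], [0.995, 0.103, -0.003], [-0.004, 0.01, -1.0]]
ft_force: [0.1, 0.1, -0.4]
grip_width: 59.9
gripper_force: 0.0
```

Run:
```python
from h import *
o=readout.get_obs(); print(o["clock"],np.round(o["ee_pos"],1),o["grip_width"]); go(639,-190,280,8)
d=imaging.get_image("wrist"); cv2.imwrite("pics/w5.png",d["img"][:,:,::-1]); np.save("pics/w5.npy",d,allow_pickle=True)
```

```text
7.25 [510.3 -20.5 284.7] 59.9082956690349
row [-0.303   0.1843  0.0078] turn -0.0116 dist 213
```

jog_arm(rows=[-0.303,0.18,0,-0.0116,-0.303,0.18,0,-0.0116,-0.303,0.18,0,-0.0116,-0.303,0.18,0,-0.0116,-0.303,0.18,0,-0.0116,-0.303,0.18,0,-0.0116,-0.303,0.18,0,-0.0116])

```text
clock: 8.0
ee_pos: [634.4, -189.3, 277.6]
ee_rot: [[-0.139, 0.99, -0.002], [0.99, 0.139, 0.001], [0.001, -0.002, -1.0]]
ft_force: [0.7, 1.3, -0.2]
grip_width: 59.8
gripper_force: 0.0
```

Run:
```python
from h import *
o=readout.get_obs(); print(o["clock"],np.round(o["ee_pos"],1))
d=imaging.get_image("wrist"); cv2.imwrite("pics/w6.png",d["img"][:,:,::-1]); np.save("pics/w6.npy",d,allow_pickle=True)
# tray in dock, from w5: bar right edge at 112
t=imaging.get_image("top"); H=hsv(t)
```

```text
8.0 [ 634.4 -189.3  277.6]
```

View pics/w6.png

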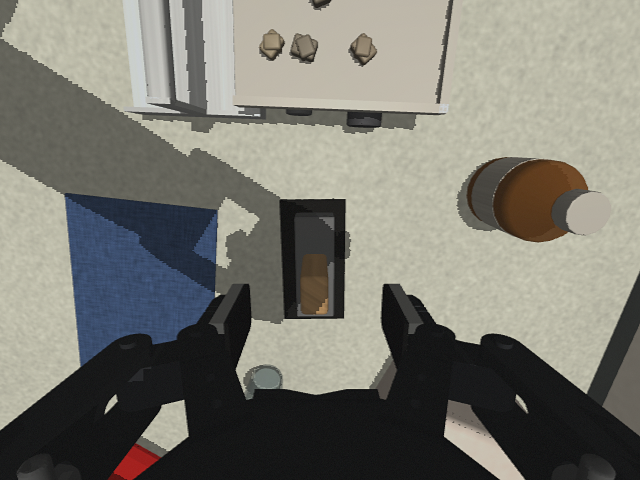

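The scraper stands on its pad, pad columns 281–345 and rows 199–318. The far edge of its grip top runs from (301,314) to (328,314), parallel to the tool's x axis.

Run:
```python
from h import *
d=np.load("pics/w6.npy",allow_pickle=True).item(); d2=np.load("pics/w2.npy",allow_pickle=True).item()
for p in [(301,314),(328,314),(302,289),(328,289)]: print("griptop",onplane(d,*p,93).round(1))
for p in [(281,200),(345,199),(344,318),(284,318)]: print("pad",onplane(d,*p,3).round(1))
for p in [(295,213),(335,213),(296,316),(335,316)]: print("block",onplane(d,*p,28).round(1))
print("two views far corners:",tri(d,(301,314),d2,(517,196)),tri(d,(328,314),d2,(543,194)))
go(639,-242,127,8.3)
```

```text
griptop [ 632.7 -260.1   93. ]
griptop [ 655.6 -256.9   93. ]
griptop [ 630.6 -237.    93. ]
griptop [ 652.1 -233.9   93. ]
pad [ 597.3 -180.7    3. ]
pad [ 663.6 -170.3    3. ]
pad [ 685.1 -307.5    3. ]
pad [ 616.1 -317.3    3. ]
block [ 614.5 -187.2   28. ]
block [ 653.4 -181.7   28. ]
block [ 629.3 -298.8   28. ]
block [ 670.9 -292.9   28. ]
two views far corners: (array([ 632.31111693, -260.46796685,   90.70833109]), np.float64(1.792836367670996)) (array([ 655.75795057, -257.97949788,   90.60657782]), np.float64(0.31339922442076906))
row [-0.0889 -0.0049  0.2528] turn -0.0014 dist 161
```

jog_arm(rows=[-0.07,0,0.03,0,-0.086,0,0.08,0,-0.086,0,0.15,0,-0.086,0,0.2,0,-0.086,0,0.235,0,-0.086,0,0.254,0,-0.086,0,0.254,0,-0.086,0,0.254,0])

```text
clock: 8.9
ee_pos: [642.4, -240.9, 127.8]
ee_rot: [[-0.139, 0.99, 0.002], [0.99, 0.139, -0.001], [-0.001, 0.002, -1.0]]
ft_force: [-0.9, 0.8, 1.4]
grip_width: 59.8
gripper_force: 0.0
```

Run:
```python
from h import *
o=readout.get_obs(); print(o["clock"],np.round(o["ee_pos"],1),np.round(o["ft_force"],1)); go(641.8,-240.5,125,8.2)
```

```text
8.9 [ 642.4 -240.9  127.8] [-0.9  0.8  1.4]
row [ 0.0008 -0.0009  0.0046] turn -0.0011 dist 3
```

jog_arm(rows=[0,0,0.003,0,0,0,0.003,0,0,0,0.003,0,0,0,0.003,0,0,0,0.003,0,0,0,-0.05,0,0,0,-0.13,0,0,0,-0.2,0], jaw=0, newtons=70)

```text
clock: 9.7
ee_pos: [641.8, -241.0, 247.9]
ee_rot: [[-0.139, 0.99, -0.0], [0.99, 0.139, 0.0], [0.0, -0.0, -1.0]]
ft_force: [0.3, -0.4, -1.3]
grip_width: 23.3
gripper_force: 69.3
```

Run:
```python
from h import *
o=readout.get_obs(); print(o["clock"],np.round(o["ee_pos"],1),np.round(o["ft_force"],1),o["grip_width"],o["gripper_force"]); 
a=np.radians(5.9); ex=np.array([np.cos(a),np.sin(a)]); ey=np.array([-ex[1],ex[0]]); c=np.array([637.5,-7.3])
p=c+48*ex+21*ey; print(p); go(*p,245,5.9)
p=c+48*ex-21*ey; print(p); go(*p,245,5.9)
```

```text
9.7 [ 641.8 -241.   247.9] [ 0.3 -0.4 -1.3] 23.325754026653424 69.29038166999817
[683.08709195  18.52280093]
row [0.4187 0.1281 0.0049] turn 0.0115 dist 263
[687.40437849 -23.25471739]
row [0.3488 0.1256 0.0049] turn 0.0115 dist 222
```

```bash
cat >> h.py <<'E'
a=np.radians(5.9); ex=np.array([np.cos(a),np.sin(a)]); ey=np.array([-ex[1],ex[0]]); pc=np.array([637.5,-7.3])
def P(x,y): return pc+x*ex+y*ey
def inplate():
    o=readout.get_obs(); X=np.array(o["ee_pos"]); print(o["clock"],"plate",np.round([(X[:2]-pc)@ex,(X[:2]-pc)@ey,X[2]],1),np.round(o["ft_force"],1),round(o["grip_width"],1))
E
python3 -c "
from h import *
go(*P(47,-3),247,5.9)"
```

```text
row [0.3788 0.125  0.0015] turn 0.0115 dist 239
```

jog_arm(rows=[0.06,0.02,0,0.0115,0.13,0.043,0,0.0115,0.2,0.066,0,0.0115,0.27,0.089,0,0.0115,0.33,0.109,0,0.0115,0.37,0.122,0,0.0115,0.379,0.125,0,0.0115,0.379,0.125,0,0.0115])

```text
clock: 10.5
ee_pos: [684.7, -5.0, 245.9]
ee_rot: [[-0.104, 0.995, -0.001], [0.995, 0.104, -0.0], [-0.0, -0.001, -1.0]]
ft_force: [-1.3, -0.4, -1.4]
grip_width: 22.8
gripper_force: 69.5
```

Run:
```python
from h import *
inplate(); go(*P(47,-3),184.5,5.9)
d=imaging.get_image("wrist"); cv2.imwrite("pics/w7.png",d["img"][:,:,::-1])
```

```text
10.5 plate [ 47.1  -2.5 245.9] [-1.3 -0.4 -1.4] 22.8
row [-0.0008 -0.0002  0.1024] turn 0.0004 dist 61
```

View pics/w7.png

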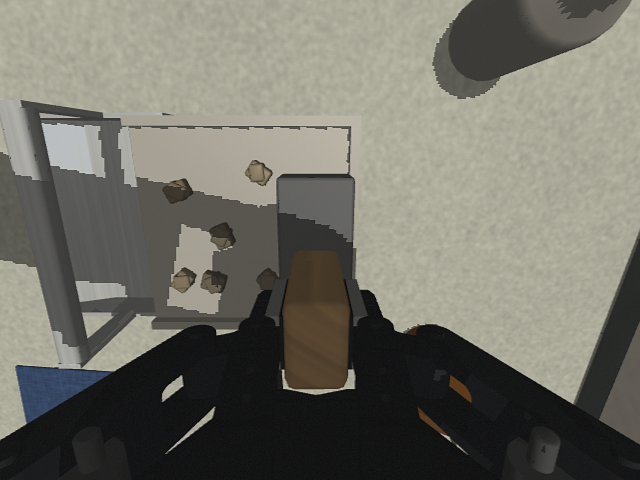

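The scraper is aligned over the free strip at columns 278–355, with the chips ahead of it and the tray's back wall under the plate edge. I lower it.

jog_arm(rows=[-0.001,0,0.06,0,-0.001,0,0.092,0,-0.001,0,0.1,0,-0.001,0,0.102,0,-0.001,0,0.103,0,-0.001,0,0.103,0])

```text
clock: 11.15
ee_pos: [685.1, -6.4, 185.9]
ee_rot: [[-0.103, 0.995, 0.002], [0.995, 0.103, -0.0], [-0.001, 0.002, -1.0]]
ft_force: [-0.3, -0.9, -1.5]
grip_width: 23.0
gripper_force: 69.4
```

jog_arm(rows=[0,0,0.003,0,0,0,0.005,0,0,0,0.006,0,0,0,0.006,0])

```text
clock: 11.55
ee_pos: [684.9, -6.1, 182.0]
ee_rot: [[-0.103, 0.995, 0.001], [0.995, 0.103, -0.0], [-0.0, 0.001, -1.0]]
ft_force: [-2.2, -0.0, 5.2]
grip_width: 23.6
gripper_force: 70.1
```

jog_arm(rows=[0,-0.015,0,0,0,-0.032,0,0,0,-0.05,0,0,0,-0.07,0,0,0,-0.09,0,0,0,-0.11,0,0,0,-0.13,0,0,0,-0.145,0,0])

```text
clock: 12.35
ee_pos: [598.4, -15.0, 181.8]
ee_rot: [[-0.103, 0.995, 0.003], [0.995, 0.103, -0.0], [-0.001, 0.003, -1.0]]
ft_force: [1.4, -0.5, 2.9]
grip_width: 23.3
gripper_force: 70.0
```

jog_arm(rows=[0,-0.01,0,0,0,-0.02,0,0,0,-0.03,0,0,0,-0.04,0,0,0,-0.05,0,0,0,-0.06,0,0,0,-0.066,0,0,0,-0.066,0,0])

```text
clock: 13.15
ee_pos: [559.1, -19.2, 181.9]
ee_rot: [[-0.103, 0.995, 0.002], [0.995, 0.103, -0.0], [-0.001, 0.002, -1.0]]
ft_force: [0.6, -0.3, 8.7]
grip_width: 23.4
gripper_force: 70.6
```

Run:
```python
from h import *
inplate(); 
d=imaging.get_image("wrist")["img"]; t=imaging.get_image("top")["img"];s=imaging.get_image("side")["img"]
cv2.imwrite("pics/w8.png",np.hstack([cv2.resize(d[40:400,0:400],(400,360)),cv2.resize(s[180:300,290:420],(390,360))])[:,:,::-1])
```

```text
13.15 plate [-79.2  -3.8 181.9] [ 0.6 -0.3  8.7] 23.4
```

View pics/w8.png

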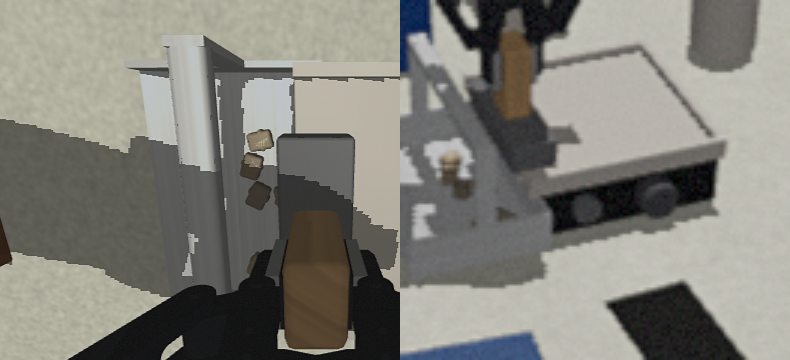

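The plate is clear and the chips lie in the tray. I push slightly past the edge, lift, and carry the scraper to its pad.

jog_arm(rows=[0,-0.008,0,0,0,-0.014,0,0,0,-0.014,-0.005,0,0,-0.014,-0.05,0,0,-0.014,-0.11,0,0,-0.014,-0.11,0,0,-0.014,-0.11,0])

```text
clock: 14.0
ee_pos: [550.1, -19.9, 246.4]
ee_rot: [[-0.103, 0.995, -0.001], [0.995, 0.103, 0.0], [0.0, -0.001, -1.0]]
ft_force: [-0.1, 0.7, -2.4]
grip_width: 23.0
gripper_force: 69.7
```

Run:
```python
from h import *
inplate(); go(640.5,-244,247,8.3)
d=imaging.get_image("wrist")["img"]; s=imaging.get_image("side")["img"]; t=imaging.get_image("top")["img"]
cv2.imwrite("pics/w9.png",np.hstack([d[40:400,0:400],cv2.resize(s[180:300,290:420],(390,360))])[:,:,::-1])
```

```text
14.0 plate [-88.2  -3.6 246.4] [-0.1  0.7 -2.4] 23.0
row [-0.387   0.1113 -0.0009] turn -0.0133 dist 242
```

View pics/w9.png

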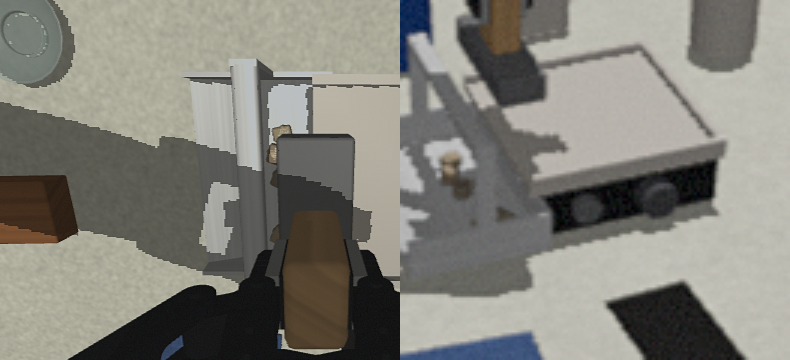

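The plate shows no chips, and the chips lie inside the tray behind the bar. I return the scraper.

jog_arm(rows=[-0.06,0.017,0,-0.0133,-0.13,0.037,0,-0.0133,-0.2,0.058,0,-0.0133,-0.27,0.078,0,-0.0133,-0.33,0.095,0,-0.0133,-0.37,0.106,0,-0.0133,-0.387,0.111,0,-0.0133,-0.387,0.111,0,-0.0133])

```text
clock: 14.95
ee_pos: [640.4, -245.4, 244.8]
ee_rot: [[-0.143, 0.99, -0.003], [0.99, 0.143, 0.001], [0.002, -0.002, -1.0]]
ft_force: [0.3, 0.2, -0.5]
grip_width: 23.1
gripper_force: 69.3
```

Run:
```python
from h import *
o=readout.get_obs(); print(np.round(o["ee_pos"],1)); go(640.5,-244,128,8.3)
# chip count in the tray by hue from top and side views; jumps of pad: check
for n,r in (("top",(240,130,345,260)),("side",(250,170,430,330))):
    d=imaging.get_image(n); H=hsv(d); m=(H[...,0]>8)&(H[...,0]<24)&(H[...,1]>45)&(H[...,2]>50)
    print(n,[(cv2.boundingRect(c)) for c in blobs(d,m,4,r)])
d=imaging.get_image("wrist"); m=cv2.cvtColor(d["img"],cv2.COLOR_RGB2GRAY)<35
for c in blobs(d,m,500): print("dark",cv2.boundingRect(c),rect(d,c,3))
```

```text
[ 640.4 -245.4  244.8]
row [0.0023 0.0005 0.1947] turn -0.0005 dist 117
top [(294, 167, 51, 93), (240, 245, 23, 15), (289, 256, 13, 4), (290, 219, 5, 4)]
side [(381, 213, 19, 35), (304, 231, 9, 15)]
dark (0, 279, 640, 201) ((672.9169921875, -435.82293701171875), (789.697509765625, 266.08819580078125), 8.461446762084961)
dark (277, 146, 75, 32) ((631.6725463867188, -189.83731079101562), (68.31988525390625, 27.86511993408203), 8.330596923828125)
```

jog_arm(rows=[0.002,0,0.06,0,0.002,0,0.12,0,0.002,0,0.165,0,0.002,0,0.185,0,0.002,0,0.193,0,0.002,0,0.196,0,0.002,0,0.198,0,0.002,0,0.198,0])

```text
clock: 15.9
ee_pos: [640.8, -243.0, 129.2]
ee_rot: [[-0.144, 0.99, 0.002], [0.99, 0.144, -0.001], [-0.001, 0.001, -1.0]]
ft_force: [-1.0, 0.5, -2.4]
grip_width: 23.0
gripper_force: 69.4
```

jog_arm(rows=[0,0,0.004,0,0,0,0.006,0,0,0,0.006,0])

```text
clock: 16.2
ee_pos: [640.5, -243.0, 125.0]
ee_rot: [[-0.144, 0.99, 0.001], [0.99, 0.144, -0.0], [-0.0, 0.0, -1.0]]
ft_force: [0.9, -0.6, 1.4]
grip_width: 23.3
gripper_force: 69.7
```

jog_arm(rows=[0,0,0,0,0,0,0,0,0,0,0,0,0,0,0,0,0,0,-0.05,0,0,0,-0.13,0,0,0,-0.21,0,0,0,-0.21,0], jaw=0.7)

```text
clock: 17.0
ee_pos: [641.8, -243.6, 258.5]
ee_rot: [[-0.145, 0.989, 0.011], [0.989, 0.145, -0.007], [-0.008, 0.01, -1.0]]
ft_force: [-0.2, -0.2, 0.5]
grip_width: 59.3
gripper_force: 0.0
```

Run:
```python
from h import *
o=readout.get_obs(); print(o["clock"],np.round(o["ee_pos"],1)); go(509,-20,280,5.9); go(509,30,280,5.9)
```

```text
17.0 [ 641.8 -243.6  258.5]
row [ 0.4007 -0.1651 -0.0358] turn 0.0134 dist 261
row [ 0.4831 -0.1531 -0.0358] turn 0.0134 dist 305
```

jog_arm(rows=[0.483,-0.153,-0.036,0.0134,0.483,-0.153,-0.036,0.0134,0.483,-0.153,-0.036,0.0134,0.483,-0.153,-0.036,0.0134,0.483,-0.153,-0.036,0.0134,0.483,-0.153,-0.036,0.0134,0.483,-0.153,-0.036,0.0134,0.483,-0.153,-0.036,0.0134])

```text
clock: 17.8
ee_pos: [507.5, 31.5, 272.3]
ee_rot: [[-0.105, 0.995, 0.001], [0.995, 0.105, -0.0], [-0.0, 0.001, -1.0]]
ft_force: [-0.9, 0.1, -0.7]
grip_width: 60.1
gripper_force: 0.0
```

Run:
```python
from h import *
inplate()
d=imaging.get_image("wrist"); cv2.imwrite("pics/w10.png",d["img"][:,:,::-1]); np.save("pics/w10.npy",d,allow_pickle=True)
H=hsv(d); m=(H[...,0]>8)&(H[...,0]<26)&(H[...,1]>45)&(H[...,2]>25)
m=cv2.morphologyEx(m.astype(np.uint8),cv2.MORPH_OPEN,np.ones((3,3)))
for c in blobs(d,m,40): 
    x,y,w,h=cv2.boundingRect(c); X=onplane(d,x+w/2,y+h/2,10); print((x,y,w,h),"plate",np.round([(X[:2]-pc)@ex,(X[:2]-pc)@ey],0))
go(*P(-129,0),159,5.9)
# bar edges
g=cv2.GaussianBlur(cv2.cvtColor(d["img"],cv2.COLOR_RGB2GRAY),(3,3),0).astype(float)
for r in (170,200,230,260): print(r,g[r,270:380:4].astype(int).tolist())
```

```text
17.8 plate [-125.3   51.9  272.3] [-0.9  0.1 -0.7] 60.1
(25, 260, 110, 63) plate [-381.  -34.]
(584, 386, 56, 50) plate [ 240. -192.]
(544, 354, 35, 12) plate [ 163. -120.]
(327, 303, 17, 16) plate [-102.  -57.]
(330, 256, 15, 18) plate [-100.   -3.]
(320, 219, 11, 14) plate [-114.   40.]
row [-0.0848 -0.0068  0.1884] turn 0.0001 dist 124
170 [160, 150, 155, 156, 158, 155, 155, 163, 154, 152, 155, 152, 155, 156, 151, 155, 155, 157, 159, 158, 153, 156, 149, 158, 153, 154, 158, 163]
200 [147, 157, 102, 163, 172, 174, 99, 114, 168, 171, 173, 175, 133, 176, 175, 173, 175, 174, 163, 85, 86, 70, 159, 159, 159, 159, 159, 158]
230 [81, 82, 81, 83, 83, 84, 84, 76, 85, 85, 85, 86, 74, 57, 56, 64, 173, 169, 156, 83, 84, 87, 157, 157, 158, 157, 157, 158]
260 [82, 83, 80, 82, 81, 82, 83, 75, 83, 85, 84, 85, 73, 49, 49, 78, 95, 77, 62, 81, 83, 74, 80, 80, 130, 155, 155, 155]
```

jog_arm(rows=[-0.07,-0.006,0.02,0,-0.085,-0.007,0.07,0,-0.085,-0.007,0.12,0,-0.085,-0.007,0.16,0,-0.085,-0.007,0.18,0,-0.085,-0.007,0.188,0,-0.085,-0.007,0.188,0])

```text
clock: 18.55
ee_pos: [509.2, -21.0, 159.4]
ee_rot: [[-0.102, 0.995, 0.0], [0.995, 0.102, -0.0], [-0.0, 0.0, -1.0]]
ft_force: [0.1, 1.0, 0.1]
grip_width: 59.5
gripper_force: 0.0
```

jog_arm(rows=[0,0,0,0,0,0,0,0,0,0,0,0,0,0,0,0,0,0,-0.001,0,0,0,-0.002,0], jaw=0, newtons=70)

```text
clock: 19.15
ee_pos: [508.6, -20.4, 160.2]
ee_rot: [[-0.103, 0.995, -0.001], [0.995, 0.103, 0.0], [0.0, -0.001, -1.0]]
ft_force: [0.2, -0.4, -4.0]
grip_width: 14.8
gripper_force: 68.2
```

Run:
```python
from h import *
inplate(); go(*P(-170,-1),163,5.9)
```

```text
19.15 plate [-129.5    0.2  160.2] [ 0.2 -0.4 -4. ] 14.8
row [-0.002  -0.0675 -0.0046] turn -0.0001 dist 41
```

jog_arm(rows=[0,-0.01,-0.001,0,0,-0.025,-0.001,0,0,-0.04,-0.002,0,0,-0.055,-0.002,0,0,-0.07,-0.004,0,0,-0.082,-0.01,0,0,-0.085,-0.04,0,0,-0.085,-0.09,0])

```text
clock: 19.95
ee_pos: [456.8, -25.7, 214.2]
ee_rot: [[-0.102, 0.995, -0.003], [0.995, 0.102, 0.001], [0.001, -0.003, -1.0]]
ft_force: [0.1, 0.5, -2.2]
grip_width: 14.8
gripper_force: 68.7
```

Run:
```python
from h import *
inplate()
t=cv2.imread("pics/top0.png")[:,:,::-1]; d=imaging.get_image("top"); cam=-np.array(d["R"]).T@d["t"]; print("cam",cam.round())
d0=dict(d); d0["img"]=t; H=hsv(d0); blue=(H[...,0]>100)&(H[...,0]<125)&(H[...,1]>120); 
c=[c for c in blobs(d0,blue,1000)][0]; p=c[:,0,:]
e=cv2.approxPolyDP(c,4,True)[:,0,:]; print(e.tolist())
for q in e: print(q,onplane(d,*q.astype(float),80).round(1),onplane(d,*q.astype(float),0).round(1))
s=imaging.get_image("side"); H=hsv(s); blue=(H[...,0]>100)&(H[...,0]<125)&(H[...,1]>120)
for c in blobs(s,blue,1000): 
    e=cv2.approxPolyDP(c,4,True)[:,0,:]
    for q in e: print("side",q,onplane(s,*q.astype(float),80).round(1),onplane(s,*q.astype(float),0).round(1))
```

```text
19.95 plate [-181.6    0.3  214.2] [ 0.1  0.5 -2.2] 14.8
cam [ 328. -107. 1436.]
[[98, 218], [95, 293], [205, 293], [207, 223], [201, 218]]
[ 98 218] [525.8 436.8  80. ] [537.4 468.8   0. ]
[ 95 293] [349.5 433.   80. ] [350.7 464.9   0. ]
[205 293] [353.4 176.9  80. ] [354.9 193.6   0. ]
[207 223] [517.5 178.6  80. ] [528.7 195.4   0. ]
[201 218] [529.2 193.2  80. ] [541.1 210.9   0. ]
side [333 292] [ 505.1 -294.9   80. ] [ 528.3 -204.7    0. ]
side [266 303] [ 364.6 -295.6   80. ] [ 373.8 -205.6    0. ]
side [288 382] [ 369.9 -508.5   80. ] [ 379.6 -439.7    0. ]
side [364 366] [ 509.2 -504.2   80. ] [ 532.8 -434.9    0. ]
side [266 142] [478.8 430.9  80. ] [499.4 593.6   0. ]
side [225 147] [353.7 428.5  80. ] [361.7 590.9   0. ]
side [236 210] [345.5  69.1  80. ] [352.8 195.6   0. ]
side [273 199] [444.9  98.4  80. ] [462.1 227.9   0. ]
side [272 189] [450.7 149.2  80. ] [468.4 283.7   0. ]
side [256 170] [424.1 263.3  80. ] [439.2 409.3   0. ]
side [267 158] [465.4 326.9  80. ] [484.6 479.2   0. ]
```

jog_arm(rows=[0,0,-0.04,0,0.03,0.002,-0.09,0,0.08,0.005,-0.12,0.005,0.14,0.008,-0.125,0.01,0.21,0.012,-0.125,0.015,0.28,0.016,-0.125,0.02,0.35,0.02,-0.125,0.027,0.42,0.024,-0.125,0.027])

```text
clock: 20.85
ee_pos: [445.9, 227.9, 288.6]
ee_rot: [[-0.017, 1.0, -0.001], [1.0, 0.017, -0.0], [-0.0, -0.001, -1.0]]
ft_force: [0.9, -1.2, -4.1]
grip_width: 14.4
gripper_force: 69.0
```

Run:
```python
from h import *
o=readout.get_obs(); print(o["clock"],np.round(o["ee_pos"],1)); go(442,311,290,1)
```

```text
20.85 [445.9 227.9 288.6]
row [ 0.1385 -0.0041 -0.0023] turn -0.0 dist 83
```

jog_arm(rows=[0.05,-0.001,0,0,0.09,-0.003,0,0,0.12,-0.004,0,0,0.135,-0.004,0,0,0.1385,-0.004,0,0,0.1385,-0.004,0,0])

```text
clock: 21.45
ee_pos: [442.7, 309.0, 289.1]
ee_rot: [[-0.018, 1.0, -0.0], [1.0, 0.018, -0.0], [-0.0, -0.0, -1.0]]
ft_force: [-0.8, -0.6, -2.2]
grip_width: 14.4
gripper_force: 69.0
```

Run:
```python
from h import *
o=readout.get_obs(); print(o["clock"],np.round(o["ee_pos"],1))
d=imaging.get_image("wrist"); H=hsv(d); blue=(H[...,0]>100)&(H[...,0]<125)&(H[...,1]>120)
for c in blobs(d,blue,300):
    x,y,w,h=cv2.boundingRect(c); print((x,y,w,h))
    for q in cv2.approxPolyDP(c,4,True)[:,0,:]: print(q,onplane(d,*q.astype(float),80).round(1))
m=(H[...,0]>8)&(H[...,0]<26)&(H[...,1]>45)&(H[...,2]>25)
print([cv2.boundingRect(c) for c in blobs(d,m,30)])
cv2.imwrite("pics/w11.png",d["img"][:,:,::-1])
```

```text
21.45 [442.7 309.  289.1]
(198, 61, 240, 274)
[198  61] [352.  437.8  80. ]
[201 102] [352.  408.8  80. ]
[291 102] [422.6 410.   80. ]
[291  73] [422.7 430.7  80. ]
[341  73] [461.1 431.4  80. ]
[340 102] [461.1 410.7  80. ]
[417 103] [521.5 411.1  80. ]
[401 334] [527.2 205.8  80. ]
[411 321] [535.4 219.8  80. ]
[437  65] [534.  438.3  80. ]
(202, 113, 21, 212)
[202 113] [352.2 400.7  80. ]
[216 312] [352.  225.9  80. ]
[222 324] [356.9 213.3  80. ]
[(0, 366, 57, 74), (454, 92, 33, 51), (338, 238, 24, 29)]
```

View pics/w11.png

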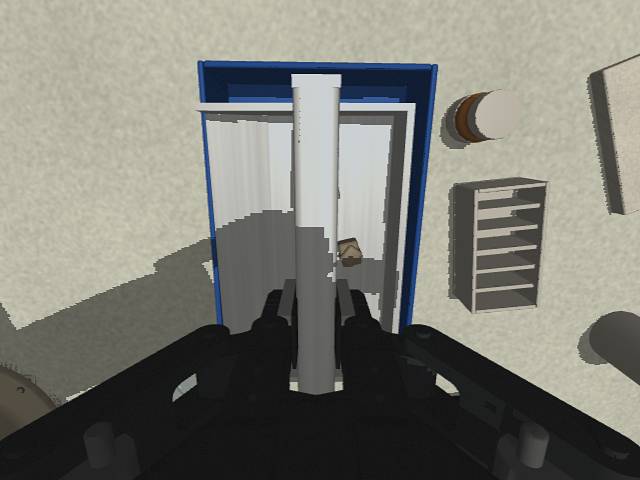

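The tray hangs centred over the tub: outer rim x 352–535, far rim y 438. The chips lie behind the bar. I lower into the tub.

jog_arm(rows=[0.004,0.003,0.03,0,0.004,0.003,0.08,0,0.004,0.003,0.13,0,0.004,0.003,0.165,0,0.004,0.003,0.182,0,0.004,0.003,0.187,0,0.004,0.003,0.187,0])

```text
clock: 22.2
ee_pos: [444.8, 311.7, 177.9]
ee_rot: [[-0.018, 1.0, 0.001], [1.0, 0.018, 0.0], [0.0, 0.001, -1.0]]
ft_force: [0.2, -0.0, -2.4]
grip_width: 14.7
gripper_force: 69.0
```

jog_arm(rows=[0,-0.01,0,0,0,-0.025,0,0,0,-0.03,0,0,0,-0.04,0,0,0,-0.05,0,0,0,-0.06,0,0,0,-0.07,0,0], newtons=20)

```text
clock: 22.9
ee_pos: [408.0, 311.9, 181.5]
ee_rot: [[-0.018, 1.0, 0.021], [1.0, 0.018, 0.005], [0.005, 0.021, -1.0]]
ft_force: [28.8, -2.9, 10.9]
grip_width: 14.8
gripper_force: 81.0
```

jog_arm(rows=[0,0.02,0,0,0,0.035,0,0,0,0.035,0,0], jaw=0, newtons=20)

```text
clock: 23.2
ee_pos: [423.8, 311.4, 177.1]
ee_rot: [[-0.017, 1.0, -0.0], [1.0, 0.017, -0.0], [-0.0, -0.0, -1.0]]
ft_force: [-0.6, -0.7, -3.2]
grip_width: 14.7
gripper_force: 67.9
```

jog_arm(rows=[0,0.02,0.01,0,0,0.02,0.019,0,0,0.02,0.022,0,0,0.02,0.022,0])

```text
clock: 23.6
ee_pos: [437.7, 311.9, 166.1]
ee_rot: [[-0.017, 1.0, 0.007], [1.0, 0.017, 0.002], [0.002, 0.007, -1.0]]
ft_force: [5.8, -1.8, 12.6]
grip_width: 15.2
gripper_force: 70.2
```

jog_arm(rows=[0,0,0,0,0,0,0,0,0,0,0,0], jaw=0.35, newtons=20)

```text
clock: 23.9
ee_pos: [435.1, 311.7, 163.6]
ee_rot: [[-0.018, 1.0, -0.001], [1.0, 0.018, -0.0], [-0.0, -0.001, -1.0]]
ft_force: [0.3, -0.5, -0.1]
grip_width: 29.6
gripper_force: 0.0
```

jog_arm(rows=[0,0,0,0,0,0,0,0,0,0,0,0,0,0,0,0], jaw=0, newtons=20)

```text
clock: 24.3
ee_pos: [435.3, 311.7, 163.9]
ee_rot: [[-0.018, 1.0, -0.0], [1.0, 0.018, -0.0], [-0.0, -0.0, -1.0]]
ft_force: [-0.1, 0.2, -1.7]
grip_width: 15.8
gripper_force: 23.1
```

jog_arm(rows=[0,0,-0.01,0,0,0,-0.023,0,0,-0.015,-0.023,0,0,-0.03,-0.023,0,0,-0.045,-0.023,0,0,-0.06,-0.023,0,0,-0.075,-0.023,0])

```text
clock: 25.0
ee_pos: [394.9, 311.8, 181.6]
ee_rot: [[-0.018, 1.0, 0.019], [1.0, 0.018, 0.006], [0.005, 0.019, -1.0]]
ft_force: [18.5, -0.0, 4.9]
grip_width: 16.0
gripper_force: 80.3
```

jog_arm(rows=[0,-0.01,0,0,0,-0.02,0,0,0,-0.03,0,0,0,-0.04,0,0])

```text
clock: 25.4
ee_pos: [373.6, 312.0, 184.7]
ee_rot: [[-0.018, 0.999, 0.028], [1.0, 0.018, 0.009], [0.008, 0.028, -1.0]]
ft_force: [24.5, -4.0, 31.2]
grip_width: 15.6
gripper_force: 108.3
```

Run:
```python
from h import *
d=imaging.get_image("wrist"); np.save("pics/w12.npy",d,allow_pickle=True)
g=cv2.GaussianBlur(cv2.cvtColor(d["img"],cv2.COLOR_RGB2GRAY),(3,3),0).astype(int)
H=hsv(d); m=((H[...,0]>100)&(H[...,0]<125)&(H[...,1]>120)).astype(int)
# coarse ascii map of upper image
for r in range(50,330,14): print("".join("B" if m[r,c] else "#*+:. "[min(5,g[r,c]//36)] for c in range(120,520,5)))
```

```text
BBBBBBBBBBBBBBBBBBBBBBBBBBBBBBBBBBBBBBBBBBBBBBBBBBB
                             BBBBBBBBBBBBBBBBBBBBBBBBBBBBBBBBBBBBBBBBBBBBBBBBBBB
                             BBBBB:        .:BBBBBBBBBBBBBBBBBBBBBBBBBBBBBBBBBBB
                             BBBBBB:       ..:.....BBBBBBBBBBBBBBBBBBBBBBBBBBBBB
                             BBBBBB:       ...+++++++..                 .  .BBBB
                             BBBBBB:       ..:::::+:::::::::::+:::::+::::  BBBBB
                             :BBBBB:       ..                    :::+:::: .BBBBB
                             :BBBBB:       ..                   ::::::::  :BBBBB
                             .BBBBB:       .:                   :::+::::  BBBBBB
                              BBBBB:       .:                   :::+:::. .BBBBBB
                              BBBBB:       ..      ::::::+     .:+:+:::  BBBBBBB
                              BBBBB:      ...      ::::::.     +::+:::: .BBBBBBB
                       .::::::BBBBB:      ...    ++::::.       :+:+:::. :BBBBBBB
                  ::::::::::::BBBBB:      ..    :+::::         +++++:+  BBBBBBBB
               ::::+::::::::::BBBBB+:     ..      .++++.       +:+++:: :BBBBBBBB
            :::::::::::::::+::BBBBB++:    ..::++++++:::+:++::+:+:++:+  BBBBBBBBB
      .:::::+:::::::::::::::::BBBBB+:..   ..::++++:+:.  .+::::+++++:+ .BBBBBBBBB
  ::::::::::::   .::::::::::::BBB**++:+:::++++++++++.        .++++++. BBBBBBBBBB
:::::::::::::      ::::::::::###***#+++:::+***+###           :+:++++ .BBBBBBBBBB
:::::::::::::::     .:::::::*###*+*#+++:::+*#++####          ++++++: :BBBBBBBBBB
```

jog_arm(rows=[0,-0.005,-0.008,0,0,-0.015,-0.01,0,0,-0.025,-0.01,0,0,-0.035,-0.01,0,0,-0.045,-0.01,0])

```text
clock: 25.95
ee_pos: [339.9, 310.2, 184.5]
ee_rot: [[-0.018, 1.0, 0.005], [1.0, 0.018, 0.002], [0.002, 0.005, -1.0]]
ft_force: [8.1, 0.9, -7.7]
grip_width: 15.5
gripper_force: 94.9
```

jog_arm(rows=[0,-0.015,0.004,0,0,-0.03,0.008,0,0,-0.045,0.01,0,0,-0.06,0.01,0,0,-0.07,0.01,0,0,-0.08,0.01,0])

```text
clock: 26.55
ee_pos: [290.8, 309.1, 178.0]
ee_rot: [[-0.018, 1.0, -0.0], [1.0, 0.018, -0.0], [-0.0, -0.0, -1.0]]
ft_force: [2.1, 0.2, -3.6]
grip_width: 14.0
gripper_force: 19.2
```

```bash
cat >> h.py <<'E'
def asc(name="wrist",r0=50,r1=340,dr=14,c0=120,c1=520,dc=5):
    d=imaging.get_image(name); g=cv2.GaussianBlur(cv2.cvtColor(d["img"],cv2.COLOR_RGB2GRAY),(3,3),0).astype(int)
    H=hsv(d); m=((H[...,0]>100)&(H[...,0]<125)&(H[...,1]>120)); b=(H[...,0]>8)&(H[...,0]<26)&(H[...,1]>48)&(H[...,2]>30)
    for r in range(r0,r1,dr): print("".join("B" if m[r,c] else "c" if b[r,c] else "#*+:. "[min(5,g[r,c]//36)] for c in range(c0,c1,dc)))
    return d
E
python3 - <<'E'
from h import *
asc(); print(); asc("side",120,230,4,200,320,2)
E
```

```text
:BBBBBBBBBBBBBBBBBBBBB
                                                         +BBBBBBBBBBBBBBBBBBBBBB
                                                       ::BBBBBBBBBBBBBBBBBBBBBBB
                                    :       :::....                          +++
                                    :                  :+BBBBBBBBBB+++++++++++++
                                    :                  :+BBBBBBBBBBB++++++++++++
                                    +      .::::::::::.:*BBBBBBBBBB+++++++++++++
                                    +      .           :BBBBBBBBBBB+++++++++++++
                                   .+      .          ::BBBBBBBBBBB+++++++++++++
                                   .+      .          :+BBBBBBBBBB++++++++++++++
                                   .+      :          :+BBBBBBBBBB++++++++++++++
                                   .+      .          +BBBBBBBBBBB++++++++++++++
                        ::::::::::::+     ..         ::BBBBBBBBBB+++++++++++++++
                    ::::::::::::::::+                +:BBBBBBBBBB+++++++++++++++
                 :::::::
[... 1551 characters left out ...]
BBBBBBBBBBBBBBBBBBB:... ..:++
..:+:........ .*BBBBBBBBBBBBBBBBBBBBBBBBBBBBBBBBBB+........+
++++:..........+BBBBBBBBBBBBBBBBBBBBBBBBBBBBBBBBBB+....... .
++++++++++++++.:*BBBBBBBBBBBBBBBBBBBBBBBBBBBBBBBBB+.........
+++++++++:. ....+BBBBBBBBBBBBBBBBBBBBBBBBBBBBBBBBB+.........
+++++++++++++:..:*BBBBBBBBBBBBBBBBBBBBBBBBB**++++:.........:
+++++++++++:....:+BBBBBBBBBBB**+++::::.... ..  .........:...
+++++++:.........:+::::.......  .. .. ..  ...............:..
++:...... ... ....  ... .......  ... .....................:.
..........  ...............................................:
.................   ... . ..  ..............................
................ ... ...................................++++
```

jog_arm(rows=[0,0,0,0,0,0,0,0,0,0.03,0,0,0,0.06,0,0,0,0.05,-0.01,0,0,0.07,-0.02,0,0,0.05,-0.02,0,0,0.06,-0.02,0], jaw=0, newtons=60)

```text
clock: 27.45
ee_pos: [325.6, 309.6, 189.7]
ee_rot: [[-0.019, 1.0, -0.002], [1.0, 0.019, -0.001], [-0.001, -0.002, -1.0]]
ft_force: [0.4, 0.2, -2.3]
grip_width: 12.1
gripper_force: 60.6
```

jog_arm(rows=[0,0,-0.05,0,0,0,-0.1,0,0,0,-0.16,0,-0.02,0,-0.2,0,-0.07,0,-0.2,0,-0.13,0,-0.2,0,-0.2,0,-0.2,0,-0.27,0,-0.2,0])

```text
clock: 28.25
ee_pos: [329.7, 146.5, 309.7]
ee_rot: [[-0.019, 1.0, -0.0], [1.0, 0.019, -0.0], [-0.0, -0.0, -1.0]]
ft_force: [1.3, -0.9, -3.0]
grip_width: 12.5
gripper_force: 60.6
```

Run:
```python
from h import *
o=readout.get_obs(); print(o["clock"],np.round(o["ee_pos"],1),o["grip_width"],o["gripper_force"])
for n,roi in (("top",(85,205,220,305)),("side",(220,130,310,215))):
    d=imaging.get_image(n); im=d["img"].astype(int); H=hsv(d)
    m=((im[...,0]>=im[...,2]-2)&(H[...,2]>35)).astype(np.uint8)
    print(n,[(cv2.boundingRect(c),cv2.contourArea(c)) for c in blobs(d,m,3,roi)])
asc("top",205,305,5,85,260,2)
print(); asc("side",130,215,3,215,310,1)
```

```text
28.25 [329.7 146.5 309.7] 12.484831076922854 60.59963632375002
top [((85, 205, 135, 100), 4673.0), ((206, 267, 14, 38), 322.0)]
side [((220, 130, 90, 85), 7436.0)]
:::::::::::::::::++****+::::::::::::::::::::::::::::::::::::::::::::::::::::::::::::::::
::::::::::::::::::::::::::::::::::::::::::::::::::::::::::::::::::::::::::::::::::::::::
:::::::++++++++++++++++++++++:::::::::::::::::::::::::::::::::::::::::::::::::::::::::::
::::::+BB#BBBBBBBBBBBBBBBBBBBBBBBBBBBBBBBBBBBBBBBBBBBBBBBBBB*+::::::::::::::::::::::::::
::::::*BBBBBBBBBBBBBBBBBBBBBBBBBBBBBBBBBBBBBBBBBBBBBBBBBBBBBBB*++:::::::::::::::::::::::
:::::+BBBBBBBBBBBBBBBBBBBBBBBBBBBBBBBBBBBBBBBBBBBBBBBBBBBBBBBB**::::::::::::::::::::::::
:::::+BBBBBBBBBBBBBBBBBBBBBBBBBBBBBBBBBBBBBBBBBBBBBBBBBBBBBBB#**+:::::::::::::::::::::::
:::::+BBBBBBBBBBBBBBBBBBBBBBBBBBBBBBBBBBBBBBBBBBBBBBBBBBBBBBB#**::::::::::::::::::::::::
:::::+BBBBBBBBBBBBBBBBBBBBBBBBBBBBBBBBBBBBBBBBBBBBBBBBBBBBBBB#*+::::::::::::::::::::::::
:::::+BBBBBBBBBBBBBBBBBBBBBBBBBBBB::::::::::::::::::::::::::::::::::.:::::::::::::::::::
:::::*BBBBBBBBBBBBBBBBBBBBBBBBBBBB::..........
[... 2928 characters left out ...]
BBBBBBBBBBBBBBBBBB+.........
...............:+*BBBBBBBBBBBBBBBBBBBBBBBBBBBBBBBBBBBBBBBBBBBBBBBBBBBBBBBBBBBBBBBBBBB+:........
................:+*BBBBBBBBBBBBBBBBBBBBBBBBBBBBBBBBBBBBBBBBBBBBBBBBBBBBBBBBBBBBBBBBBB+:........
.................++*BBBBBBBBBBBBBBBBBBBBBBBBBBBBBBBBBBBBBBBBBBBBBBBBBBBBBBBBBBBBBBBBB+.........
............... ..+*BBBBBBBBBBBBBBBBBBBBBBBBBBBBBBBBBBBBBBBBBBBB****++++++++:::::::............
.....   .........:++*BBBBBBBBBBBBBBBBBBBBB***++++++++::::::::........  ........................
....:++::.........:++**+++++++++++++++++++++:.. ...    ........... ............................
...:++++...................... .:++++++++++++:..........  ....... .............................
```

Run:
```python
from h import *
go(345,-323,300,1.4)
```

```text
row [-0.7842  0.0121  0.0165] turn -0.0027 dist 471
```

jog_arm(rows=[-0.08,0.01,0,0,-0.16,0.02,0,0,-0.24,0.03,0,0,-0.32,0.03,0,0,-0.4,0.03,0,0,-0.47,0.03,0,0,-0.53,0.03,0,0,-0.58,0.03,0,0])

```text
clock: 29.25
ee_pos: [355.1, -200.9, 309.6]
ee_rot: [[-0.019, 1.0, -0.0], [1.0, 0.019, 0.0], [0.0, -0.0, -1.0]]
ft_force: [0.4, -0.2, -1.5]
grip_width: 12.7
gripper_force: 60.6
```

Run:
```python
from h import *
o=readout.get_obs(); print(o["clock"],np.round(o["ee_pos"],1),o["grip_width"],o["gripper_force"])
d=imaging.get_image("top"); cv2.imwrite("pics/t5.png",d["img"][:,:,::-1]); im=d["img"].astype(int)
sub=im[215:298,92:210]; m=(sub[...,0]>sub[...,2]*0.75)
for r in range(0,83,2): print("".join("c" if m[r,c] else "." for c in range(0,118)))
go(302,-323,300,1.4)
```

```text
29.25 [ 355.1 -200.9  309.6] 12.734869956160958 60.61055204831064
cccccccccccccccccccccccccccccccccccccccccccccccccccccccccccccccccccccccccccccccccccccccccccccccccccccccccccccccccccccc
cccccc.......................................................................................................ccccccccc
ccccc...........................................................................................................cccccc
ccccc.............................................................................................................cccc
ccccc...............................................................................................................cc
ccccc...............................................................................................................cc
ccccc...............................................................................................................cc
ccccc................................................................................................................c
ccccc.............................................................................
[... 3315 characters left out ...]
..................................................ccc
c...........................................ccccccccccccccc..ccccccc........cccccccccccccc.....ccccc...............ccc
c...........................................ccccccccccccccc.ccccccccc.......ccccccccccccccc...ccccccc.............cccc
c.................................................................................................................cccc
cccccccccccccccccccc.ccccccccccccccccccccccccccc..cc..............................................................cccc
cccccccccccccccccccccccccccccccccccccccccccccccccccccccccccccccccccccccccccccccccccccccccccccccccccccccccccccccccccccc
row [-0.1969 -0.0923  0.0159] turn -0.0022 dist 131
```

All six chips are in the tub (blob widths 2+1+2+1). Next I set the tray down on the mat.

jog_arm(rows=[-0.07,-0.03,0,-0.002,-0.14,-0.06,0,-0.002,-0.18,-0.08,0.01,-0.002,-0.197,-0.09,0.05,-0.002,-0.197,-0.09,0.1,-0.002,-0.197,-0.09,0.16,-0.002,-0.197,-0.09,0.22,-0.002,-0.197,-0.09,0.26,-0.002])

```text
clock: 30.1
ee_pos: [303.5, -317.5, 151.6]
ee_rot: [[-0.027, 1.0, -0.001], [1.0, 0.027, 0.002], [0.002, -0.001, -1.0]]
ft_force: [-0.5, 0.6, -3.1]
grip_width: 12.6
gripper_force: 60.6
```

jog_arm(rows=[0,0,0.01,0,0,0,0.025,0,0,0,0.032,0,0,0,0.036,0,0,0,0.04,0])

```text
clock: 30.6
ee_pos: [303.1, -319.9, 131.7]
ee_rot: [[-0.025, 1.0, 0.001], [1.0, 0.025, -0.003], [-0.003, 0.001, -1.0]]
ft_force: [-9.7, 0.7, 16.6]
grip_width: 12.6
gripper_force: 63.8
```

jog_arm(rows=[0,0,-0.003,0,0,0,-0.003,0,0,0,-0.003,0,0,0,-0.003,0], jaw=0.33)

```text
clock: 31.0
ee_pos: [302.9, -319.1, 131.9]
ee_rot: [[-0.024, 1.0, 0.0], [1.0, 0.024, -0.0], [-0.0, 0.0, -1.0]]
ft_force: [0.6, -0.2, -0.2]
grip_width: 28.0
gripper_force: 0.2
```

jog_arm(rows=[0,0.015,-0.01,0,0,0.03,-0.025,0,0,0.045,-0.04,0,0,0.06,-0.05,0,0,0.075,-0.058,0,0,0.09,-0.062,0,0,0.105,-0.066,0,0,0.12,-0.068,0])

```text
clock: 31.8
ee_pos: [375.5, -317.2, 172.6]
ee_rot: [[-0.024, 1.0, -0.0], [1.0, 0.024, 0.0], [0.0, -0.0, -1.0]]
ft_force: [-3.3, 0.2, 3.4]
grip_width: 28.4
gripper_force: 1.6
```

Run:
```python
from h import *
o=readout.get_obs(); print(o["clock"],np.round(o["ee_pos"],1),np.round(o["ft_force"],1),o["grip_width"])
asc("side",225,400,4,235,385,2)
print(); asc()
```

```text
31.8 [ 375.5 -317.2  172.6] [-3.3  0.2  3.4] 28.40909496560744
  :+**c*c+c++ccc++c+ccc**c+               .+.                              
     .+cc****c*cc*c**c****:           :++++++.                          ...
      :#*+************++*#*            .+++++*:                ...::::++++:
      :###*++++++++++*##B#*.            .:++++*:.    ....::::+++:+++++**###
      .*##################*.             .:++++++::++++::+++***B####*****##
       *###################.               :+++++++**####***#####B##******#
       +###############c###:                :+++++*#####******B#####******+
       +###################*:. .::           .+++++*#####****#**++++:ccccc:
      .*########B#B##########****+.           .++++++**+++++++++::..ccccccc
     .+####################*+***##*.           .:++++++:::..        ccccccc
+******###################: .***##+.             ..                .ccccccc
:*##**+ .+###B##########*. .*#B##*.                           .+:::+ccccccc
.+###*+.  .+############+ .*####*+:                           :*+::+ccccccc
. :#B##*.  +####++:::+###*##B##*+::.             
[... 3306 characters left out ...]
:::::::+::::::+++++++++++++++:..:::::::+++++++++++++++
:::::::::::::::::::::::::::::: .:+::::::*****++++++++++...:::::::+++++++++++++++
 :::::::::::::::::::::::::: :::::+::::::*******++++++++...::::::+++++++++++++++:
   :::::::::::::::::::::::::::::::+:::::************+++...+:::::+++++++++++++++:
      ::::::::::::::::::::::::::::+:::::************++B...::::::++++++++++++++::
        ::::::::::::::::::::::++#*+:::::******#++**+++:..:::::+:++++++++++++++::
           .::::::::::::::###++*##+:::::******##++*##+:..::::::++++++++++++++:: 
              :::::::::::###*++##*+:::::*****+##*++###:..::::::++++++++++++++:: 
           :######::::*##########++:::::++++++###########:+::*#####*++++++++++
```

jog_arm(rows=[0,-0.012,0.005,0,0,-0.012,0.012,0,0,-0.012,0.018,0,0,-0.012,0.018,0])

```text
clock: 32.3
ee_pos: [367.2, -317.3, 161.0]
ee_rot: [[-0.024, 1.0, -0.001], [1.0, 0.024, 0.001], [0.001, -0.001, -1.0]]
ft_force: [0.1, -0.1, 0.2]
grip_width: 28.4
gripper_force: 0.0
```

jog_arm(rows=[0,0,0,0,0,0,0,0,0,0,0,0,0,0,0,0], jaw=0, newtons=60)

```text
clock: 32.7
ee_pos: [367.5, -317.4, 161.8]
ee_rot: [[-0.024, 1.0, 0.0], [1.0, 0.024, -0.0], [-0.0, 0.0, -1.0]]
ft_force: [-0.4, 0.3, 0.0]
grip_width: 0.2
gripper_force: 0.1
```

Run:
```python
from h import *
o=readout.get_obs(); print(o["clock"],np.round(o["ee_pos"],1),np.round(o["ft_force"],1),o["grip_width"])
d=asc("wrist",60,340,10,180,520,4)
asc("side",240,340,3,240,400,2)
```

```text
32.7 [ 367.5 -317.4  161.8] [-0.4  0.3  0. ] 0.21844176031559065
                                                                                     
                                                                                     
                                    :++++++++                               B++++++++
                                    :++++++++                               +++++++++
:+.                                                                         +++++++++
:::::       .     :+++++++::::...   :+++++++B                              :+++++++++
::::::.     :::.  :::++::::::::::.  :******+B                              B+++++++++
::::++:::   :+:::.::::           .:++*******B                              ++++++++++
::::::::::: :+:::+:::+              +*******+                             :++++++++++
+::::::::::::+:::+++++              +*******:                             B++++++++++
:::::::::::::+:::++++::             +*******:                             +++++++++++
:::::::+:::::+:::++++++++           +*******.                            .+++++++++++
:::
[... 3426 characters left out ...]
   .++BBBBBBBBBBBB+BBBBB:                  :#####**:
.:+++++.      .B*BBBB+       ..::+BBBBBBB+B+B+BB+BBB+.                  :+:..   
+++++++:      .*BB*BBB.   ..::::::BBBBBBBBBB+BBBBBBBB:                   .......
++++++++:      +*BB*BB:.::::::::::+B+BBBBBB+BBB+BBB+BB.                 ........
:+++++++++:.   .*BBBBBB+:::::::::::BBB+BBBB++BBBBBBBBBB.                .:......
++++++++++++::..:B***BB*+::::::::::+BBBBB+BBBBB+BB+B+BB:               .........
++:++++++++++++++*BB*BBB*:::::::::::+B+BBBB+B+B+BBBBBBBB.              .:::.....
+:+++++++++:+++++*BBB**BB+::::::::::+BB++B+BBB+BBBBBBBBBB.              ::::::::
+:+++++++++++++::+B*BBBBB*+::::::::::BB+BBBBBBBBBB+BBBBBB:              ::::::::
```

jog_arm(rows=[0,0,-0.08,0,0,0,-0.16,0,0,0,-0.24,0,0.07,0,-0.28,0,0.15,0,-0.28,0,0.23,0,-0.28,0,0.31,0,-0.28,0,0.39,0,-0.28,0], jaw=0.7)

```text
clock: 33.6
ee_pos: [361.3, -81.7, 329.9]
ee_rot: [[-0.024, 1.0, 0.001], [1.0, 0.024, -0.0], [-0.0, 0.001, -1.0]]
ft_force: [1.4, 1.0, -0.3]
grip_width: 59.8
gripper_force: 0.0
```

```bash
cat >> h.py <<'E'
def asc2(d,r0,r1,dr,c0,c1,dc):
    im=cv2.GaussianBlur(d["img"],(3,3),0).astype(int); r_,g_,b_=im[...,0],im[...,1],im[...,2]
    for r in range(r0,r1,dr):
        s=""
        for c in range(c0,c1,dc):
            R,G,B=im[r,c]; mx=max(R,G,B)
            s+= "B" if B>1.35*R else "r" if R>2*G else "c" if R>1.3*B else "#" if mx<45 else "T" if (B>=R-3 and mx>=85) else "t" if B>=R-3 else "." if mx>95 else ","
        print(f"{r:3d} "+s)
E
python3 - <<'E'
from h import *
o=readout.get_obs(); print(o["clock"],np.round(o["ee_pos"],1))
t=imaging.get_image("top"); cv2.imwrite("pics/t6.png",t["img"][:,:,::-1]); asc2(t,205,310,3,340,490,1)
s=imaging.get_image("side"); asc2(s,225,400,4,230,400,2)
E
```

```text
33.6 [361.3 -81.7 329.9]
205 .......................................................................................................,,ttttttt,,,,,.................................
208 ..........................................................................................................,,,,,,,,....................................
211 ......................................................................................................................................................
214 ......................................................................................................................................................
217 ......................................................................................................................................................
220 ......................................................................................................................................................
223 .............................................................................................................................................
[... 7609 characters left out ...]
T..........TBBBBBBBBBBBBBBBBBBBBBBBBBBBBBBBBBBBTTT....................
373 ..........TTTT.............TBBBBBBBBBBBBBBBBBBBBBBBBBTT..............................
377 ............................BBBBBBBBBBBBBBBTTT.......................................
381 ............................TBBBBTTT.................................................
385 .....................................................................................
389 .......................................rrrrcc........................................
393 ......................................crrrrrrrrrrrrrcc...............................
397 ......................................crrrrrrrrrrrrrrrrrrrrrcc.......................
```

Run:
```python
from h import *
t=imaging.get_image("top"); s=imaging.get_image("side")
for p in [(377,267),(451,267)]: print("lip z3",onplane(t,*p,3).round(1))
for p in [(378,305),(455,305)]: print("low edge z93",onplane(t,*p,93).round(1),"z112",onplane(t,*p,112).round(1))
# side: bar on the bench: ends
for p in [(238,310),(252,374),(247,269),(256,265)]: print("side",p,onplane(s,*p,8).round(1),onplane(s,*p,93).round(1),onplane(s,*p,112).round(1))
# predicted pixels for the model tilt 121.4, lip at L
L=np.array([onplane(t,414,267,3)[0],-320,3.])
th=np.radians(121.4); 
for n,(a,b) in dict(lip=(-66,17),bar=(0,105),corner=(55,0),walltop=(55,36)).items():
    r=np.array([a+66,b-17]); w=[r[0]*np.cos(th)-r[1]*np.sin(th), r[0]*np.sin(th)+r[1]*np.cos(th)]
    for y in (-230,-410): X=L+np.array([w[0],0,w[1]]); X[1]=y; print(n,X.round(),"side px",np.round(proj(s,X)),"top px",np.round(proj(t,X)))
```

```text
lip z3 [ 425.  -228.6    3. ]
lip z3 [ 427.7 -410.6    3. ]
low edge z93 [ 331.8 -223.7   93. ] z112 [ 331.8 -222.   112. ]
low edge z93 [ 334.5 -399.7   93. ] z112 [ 334.4 -395.6  112. ]
side (238, 310) [ 309.7 -222.7    8. ] [ 306.2 -317.6   93. ] [ 305.3 -338.8  112. ]
side (252, 374) [ 314.7 -410.9    8. ] [ 310.6 -487.5   93. ] [ 309.7 -504.6  112. ]
side (247, 269) [347.6 -83.9   8. ] [ 340.3 -192.3   93. ] [ 338.7 -216.6  112. ]
side (256, 265) [370.7 -73.7   8. ] [ 361.2 -183.1   93. ] [ 359.  -207.6  112. ]
lip [ 426. -230.    3.] side px [291. 305.] top px [378. 266.]
lip [ 426. -410.    3.] side px [308. 365.] top px [451. 268.]
bar [ 317. -230.   13.] side px [241. 310.] top px [378. 311.]
bar [ 317. -410.   13.] side px [253. 372.] top px [452. 312.]
corner [ 378. -230.  115.] side px [266. 269.] top px [382. 285.]
corner [ 378. -410.  115.] side px [282. 328.] top px [461. 286.]
walltop [ 347. -230.   96.] side px [252. 278.] top px [381. 298.]
walltop [ 347. -410.   96.] side px [266. 338.] top px [460. 300.]
```

Run:
```python
from h import *
t=imaging.get_image("top"); print("beaker",onplane(t,449,203,0).round())
o=readout.get_obs(); print(np.round(o["ee_pos"],1)); go(497,-320,300,1.4); go(497,-320,75,1.4)
```

```text
beaker [ 588. -408.    0.]
[362.  -83.8 329.9]
row [-0.3991  0.2153  0.0498] turn 0.0001 dist 274
row [-0.3991  0.2153  0.4248] turn 0.0001 dist 373
```

jog_arm(rows=[-0.399,0.215,0.03,0,-0.399,0.215,0.03,0,-0.399,0.215,0.03,0,-0.399,0.215,0.03,0,-0.399,0.215,0.03,0,-0.399,0.215,0.03,0,-0.399,0.215,0.1,0,-0.399,0.215,0.16,0], jaw=1)

```text
clock: 34.65
ee_pos: [495.8, -322.1, 231.4]
ee_rot: [[-0.021, 1.0, -0.0], [1.0, 0.021, 0.0], [0.0, -0.0, -1.0]]
ft_force: [0.3, 1.1, -0.6]
grip_width: 85.5
gripper_force: 0.0
```

Run:
```python
from h import *
o=readout.get_obs(); print(np.round(o["ee_pos"],1),o["grip_width"]); go(497,-320,75,1.4); go(425,-320,75,1.4)
```

```text
[ 495.8 -322.1  231.4] 85.54573783751515
row [0.0035 0.002  0.2607] turn -0.0011 dist 156
row [ 0.0061 -0.118   0.2607] turn -0.0011 dist 172
```

jog_arm(rows=[0.004,0.002,0.08,0,0.004,0.002,0.16,0,0.004,0.002,0.22,0,0.004,0.002,0.25,0,0.004,0.002,0.26,0,0.004,0.002,0.26,0])

```text
clock: 35.25
ee_pos: [497.2, -318.4, 77.1]
ee_rot: [[-0.023, 1.0, -0.001], [1.0, 0.023, 0.001], [0.001, -0.001, -1.0]]
ft_force: [0.0, 0.1, 0.5]
grip_width: 85.4
gripper_force: 0.0
```

jog_arm(rows=[0,-0.015,0,0,0,-0.03,0,0,0,-0.045,0,0,0,-0.06,0,0,0,-0.075,0,0,0,-0.09,0,0,0,-0.105,0,0,0,-0.12,0,0])

```text
clock: 36.05
ee_pos: [425.0, -319.0, 77.7]
ee_rot: [[-0.024, 1.0, 0.0], [1.0, 0.024, 0.0], [0.0, 0.0, -1.0]]
ft_force: [2.3, 1.4, 2.1]
grip_width: 85.4
gripper_force: 1.3
```

Run:
```python
from h import *
s=imaging.get_image("side"); asc2(s,265,385,4,205,360,2)
t=imaging.get_image("top"); asc2(t,255,330,4,350,480,2)
```

```text
265 cccccccccccccc....................,ccccccc,,,,,,,,,,ccc.......................
269 ccccccccccccccc......................,,,,,ccccccccccc,#.......................
273 cccccccccccccc.T.....................##t,,,,,,,,,,,Tt##.......................
277 ccccccccccc,TTTTTT...................#####ttttttt######.......................
281 ccccccc,.TTTTTTTTTTTT................##################......T...............,
285 .........TTTTTTTTTTTTTTT.............#################B,...tttT...............
289 .........TTTTTTTTTTTTTTTT............##B#################ttt###...............
293 .........TTTTTTTTTTTTTTTTTTT.,#t....t#B#################BBBt###BBT............
297 ..........TTTTTTTTTTTTTTTTTTT####ttt########B###########BBBBB###BBT...........
301 ..........TTTTTTTTTTTTTTTTTTt#####BBB##################B#BBBBB##BBB...........
305 .........TTTTTTTTTTTTTTTTTTTt###BBBB###B###########BB###########BBBB..........
309 ......TTTTTTTTTTTTTTTTTTTTTTt###BBB#######BB#BBBBBBBBBBB#####BBBBBBBT.........
313 ...TTTTTTT.TTTTTTTTTTTTTTTTTt########B##BBBBBBBBBBBBBBBBB#t#BBBBBBBBBT........
317 ...TTTTT....TTTTT
[... 2019 characters left out ...]

291 ...,,,,,,,,,,,,,,,,,,,,,,,,,,,,,,,,,,,c,,,,,,,,,,,,,.............
295 .,,c,,,,,,,,,,,c,,,,,,,,,,,,,,,,,,,c,,,,,,....,,,,tT.............
299 cc,c,c,,,,,,,c,,,,cc,c,,,,,,,,,,,,,,,,,,......,ttTTT.............
303 ccccccc,,,,,,,,,,,,,c,c,,,,,,,,c,,,c,,......,,tTTTTTT............
307 ,,,,,cccccccc,,,,,,,,,,,,,,,,,c,,,,c,....,,ttTTTTTTTT............
311 ,,,c,,,,,ccccc,,,,ccc,,,,c,,,,,,,,,,,.,,,ttTTTTTTTTTTT...........
315 ,c,,c,,,,,,ccccc,,,,,,,,,,c,,,,,cc,,,,ttTTTTTTTTTTTTTTT..........
319 ,,c,,,,,,,,,,cccc,,,,,,c,,,,,,,,,,tttTTTTTTTTTTTTTTTTTT..........
323 ,,,,,,,,,,,,,,,cccc,,,,,,,,,,,,,tttTTTTTTTTTTTTTTTTTTTT..........
327 c,,,,,,,,,c,,,,,ccc,,,,,c,,,,,ttTTTTTTTTTTTTTTTTTTTTTTT..........
```

jog_arm(rows=[0,-0.012,0,0,0,-0.022,0,0,0,-0.022,0,0,0,0.02,0,0,0,0.06,-0.03,0,0,0.06,-0.1,0,0,0.06,-0.17,0,0,0.06,-0.24,0])

```text
clock: 36.95
ee_pos: [461.7, -317.8, 223.1]
ee_rot: [[-0.025, 1.0, -0.001], [1.0, 0.025, 0.001], [0.001, -0.001, -1.0]]
ft_force: [0.1, 0.6, -0.1]
grip_width: 85.4
gripper_force: 0.0
```

Run:
```python
from h import *
s=imaging.get_image("side"); w=imaging.get_image("wrist")
print(np.round(readout.get_obs()["ee_pos"],1))
asc2(s,301,375,4,190,300,1)
asc2(w,40,330,8,120,520,4)
go(200,-322,230,1.4)
```

```text
[ 463.  -319.2  227.2]
301 ............................TTTTTTTTTTTTTTTTTTTTTTTTTTTTTTTTTTTTTTTTTTTTT....TTTTTTTBBBBBBBBBBBBBBBBBBBBBBBBBB
305 ..........................TTTTTTTTTTTTTTTTTTTTTTTTTTTTTTTTTTTTTTTTTTTTTT...TBBBBBBBBBBBBBBBBBBBBBBBBBBBBBBBBBB
309 ....................TTTTTTTTTTTTTTTTTTTTTTTTTTTTTTTTTTTTTTTTTTTTTTTTTTT.....TTBBBBBBBBBBBBBBBBBBBBBBBBBBBBBBBB
313 ................TTTTTTTTTTTTTTTTTTTTTTTTTTTTTTTTTTTTTTTTTTTTTTTTTTTTTTTT.....TTBBBBBBBBBBBBBBBBBBBBBBBBBBBBBBB
317 ..............TTTTTTTTTT......TTTTTTTTTTTTTTTTTTTTTTTTTTTTTTTTTTTTTTTTTTT.....TTBBBBBBBBBBBBBBBBBBBBBBBBBBBBBB
321 ...............TTTTTTTTT......TTTTTTTTTTTTTTTTTTTTTTTTTTTTTTTTTTTTTTTTTTTTT....TtBBBBBBBBBBBBBBBBBBBBBBBBBBBBB
325 ................TTTTTTTTT......TTTTTTTTTTTTTTTTTTTTTTTTTTTTTTTTTTTTTTTTTTTTT....TtBBBBBBBBBBBBBBBBBBBBBBBBBBBB
329 ................TTTTTTTTT.......TTTTTTTTTTTTTTTTTTTTTTTTTTTTTTTTTTTTTTTTTTTT,....TTBBBBBBBBBBBBBBBBBBBBBBBBBBB
333 ................TTTTTTTTTT.......TTTTTTTTTTTTTTTTTTTTTTTTTTTTTTTTTTTTTTTTTTTTT.....tBBBBBBBBBBBBBBBBBBBBBBBBBB
337 ..................TTTTTTTTT......TTTTT
[... 4343 characters left out ...]
...................
288 ..TTTTTTTTTTT.TTTTTTT.....BBBBBBBBBBBBBBBBBBBBBBBBBBBBBBBBBBBBBBBBB.................................
296 .........TTTT.TTTTTt,t##,.BBBBBBBBBBBBBBBBBBBBBBBBBBBBBBBBBBBBBBBBB........##tt,,TTTTTT.............
304 ...............T#ttt#####.TBBBBBBBBBBBBBBBBBBBBBBBBBBBBBBBBBBBBBBBT.......,###t,tt#TTTTTTT..........
312 .............##tttt######.TBBBBBBBBBBBBBBBBBBBBBBBBBBBBBBBBBBBBBBBT.......######,,tt##TTTTTT........
320 ...........t##ttt########..BBBBBBBBBBBBBBBBBBBBBBBBBBBBBBBBBBBBBBB........#######tt,t##T.......T....
328 ..........##tttt#########..BBBBBBBBBBBBBBBBBBBBBBBBBBBBBBBBBBBBBBB........#########tttt##...........
row [ 0.0062 -0.4383 -0.0047] turn 0.0001 dist 263
```

jog_arm(rows=[0.004,-0.08,0,0,0.004,-0.16,0,0,0.004,-0.24,0,0,0.004,-0.32,0,0,0.005,-0.38,0,0,0.005,-0.42,0,0,0.005,-0.42,0,0])

```text
clock: 37.75
ee_pos: [207.9, -321.1, 221.3]
ee_rot: [[-0.021, 1.0, -0.001], [1.0, 0.021, 0.001], [0.001, -0.001, -1.0]]
ft_force: [0.2, 0.4, 0.2]
grip_width: 85.1
gripper_force: 0.0
```

Run:
```python
from h import *
w=imaging.get_image("wrist")
print(np.round(readout.get_obs()["ee_pos"],1))
asc2(w,50,300,10,240,560,4)
for p in [(192,136)]: pass
go(209,-320,142,1.4)
```

```text
[ 209.  -321.3  221.5]
 50 ,,..............................................................................
 60 ,,,,,,..........................................................................
 70 ,,,,,,,.........................................................................
 80 ,,,,,,,,........................................................................
 90 ,,,,,.,,,.............................................................TBBBBBBBBB
100 ,..,,,,,,,.......................................T.TTTTT..T...........BBBBBBBBBB
110 ,,,,,.,,,,......................................................TTT.T..BBBBBBBBB
120 ,,,,,,,,,,,......................T,,,,,........................TT.....TBBBBBBBBB
130 .,,,,,,,,,,,................,...........,..,,,,................TT...T.TBBBBBBBBB
140 ,,,,,,,..,,,................,.......,,.,,,,,,,................TT......BBBBBBBBBB
150 ,,,.,,,,,,,,,,,,,,..................,,,,,,..,,................TT.....TBBBBBBBBBB
160 ,.,,,,,,,,,,,,,,,,...............T.,,,,,,,,.,,...............TT......BBBBBBBBBBB
170 ,,,,,,,,,,,.,,,,,,,.........,......,,,,,,,,,,,...T...
[... 404 characters left out ...]
T..,..,,..,,...............TTT....TBBBBBBBBBBBBB
230 ,,,,,,tttttt#,,,,,,,,,,,...,.......,,,.,,..,...............TT.....TBBBBBBBBBBBBB
240 ,#ttttttttttt#,,,,,,,,,,,,.,tt....,,,,,..,.,...............TT.....BBBBBBBBBBBBBB
250 tttttttttttttttt,,,,,,.,,,,,tTTtt.,..,,,..,,..............TT..T..TBBBBBBBBBBBBBB
260 tttttttttttttttt,,,,,,.,,,,,ttTt,,,,,,.,,.,................T.....BBBBBBBBBBBBBBB
270 ttttttttttt,,,,,,,,,,,,,,,,,tTTt,.,,,.,,,..,TT...........TTT....TBBBBBBBBBBBBBBB
280 tttttt,,,,,,,,,,,,,,,,,,,,,,ttT...,,,,,.,,.,TT...........TT.....BBBBBBBBBBBBBBBB
290 ,,,,,,,,,,,,,,,,,,,,,,,,,,,,tt....,,,,,,,..Tt.............T.....BBBBBBBBBBBBBBBB
row [2.100e-03 1.000e-04 1.324e-01] turn -0.0009 dist 79
```

jog_arm(rows=[0.002,-0.04,0,0,0.002,-0.04,0.05,0,0.002,-0.04,0.1,0,0.002,-0.04,0.13,0,0.002,-0.04,0.132,0])

```text
clock: 38.3
ee_pos: [186.2, -319.7, 140.7]
ee_rot: [[-0.025, 1.0, -0.001], [1.0, 0.025, 0.005], [0.005, -0.001, -1.0]]
ft_force: [-0.3, 0.1, 0.4]
grip_width: 85.7
gripper_force: 0.0
```

jog_arm(rows=[0,0.02,0,0,0,0.04,0,0,0,0.055,0,0,0,0.07,0,0,0,0.085,0,0,0,0.1,-0.002,0,0,0.115,-0.004,0,0,0.13,-0.006,0])

```text
clock: 39.1
ee_pos: [264.5, -318.7, 146.2]
ee_rot: [[-0.024, 1.0, 0.0], [1.0, 0.024, -0.0], [-0.0, 0.0, -1.0]]
ft_force: [0.1, 0.7, -0.2]
grip_width: 85.3
gripper_force: 0.1
```

Run:
```python
from h import *
s=imaging.get_image("side"); w=imaging.get_image("wrist")
asc2(s,255,375,4,180,330,2)
asc2(w,50,300,10,240,600,4)
```

```text
255 ...,##,,cccccccc,,,TTt#Bt..................................................
259 ....t###tTTTTTTTTtt####B#..................................................
263 ....,###B#############B##c.................................................
267 .....##B#############B###cc....tt..TTT.....................................
271 .....t####################,.,tttttTTTTT....................................
275 .....,######################ttt###tTTTTT...................................
279 #tttt######B###############...,####TTTTT...................................
283 #tttt######################t...TT##tTTTTT..................................
287 ##tt.,#######################t..Tt##TTTTT..................................
291 #tT..,B#####B#####B#################tTTTTT..............................TTT
295 #,..t###########ttTTTTTTTt##########tTTTTT..................TTTTBBBBBBBBBBB
299 ##########t....TTTTTTTTT.....t##tTTTTTTTTTT......TTTTBBBBBBBBBBBBBBBBBBBBBB
303 ######B#........TTT...........tttTTTTTTTTTTTBBBBBBBBBBBBBBBBBBBBBBBBBBBBBBB
307 #t####t.........TTTT..........tttTTTTTTTTTTTTBBBBBBBBBBB
[... 2974 characters left out ...]
tttttttttttttt.....................
230 ...............TTTTTTT.................................ttttttttttttt......................
240 ...............TTTTTTT................................,ttttttttttttt......................
250 ...............TTTTTTT................................tttttttttttttT......................
260 ...............T.TTTTT................................ttttttttttttt.......................
270 ...............TTTTTTT...............................,ttttttttttttT.......................
280 ...............TTTTTTT...............................ttttttttttttt........................
290 ...............TTTTTTT...............................ttttttttttttt........................
```

jog_arm(rows=[0,0.015,-0.002,0,0,0.03,-0.004,0,0,0.045,-0.005,0,0,0.06,-0.006,0,0,0.07,-0.006,0,0,0.08,-0.006,0])

```text
clock: 39.8
ee_pos: [312.3, -317.5, 149.6]
ee_rot: [[-0.024, 1.0, -0.0], [1.0, 0.024, 0.0], [0.0, -0.0, -1.0]]
ft_force: [-1.0, 0.7, 1.6]
grip_width: 85.5
gripper_force: 0.2
```

Run:
```python
from h import *
s=imaging.get_image("side"); w=imaging.get_image("wrist")
asc2(s,255,375,5,180,330,2)
asc2(w,50,300,12,220,600,4)
```

```text
255 ..................###B#tttttt#######B#.....................................
260 ........,,cccccccc#######B############.....................................
265 ......ccccccccccccc###################t..TttttTTTT.........................
270 ......,cccccccccccc######################ttt###TTTT........................
275 .......cccct##tt#######BB##############tTTTTt##tTTT........................
280 ........cccB###tccc######################tTTTT##TTTT.......................
285 .........cc###t,..##############################tTTTT......................
290 ..........t###..,#######tt#t,.........,t######ttTTTTTT.....................
295 ..........,#######B###tTTT............TTTtt##TTTTTTTTT......TTTTBBBBBBBBBBB
300 ..........,########....TTT............TTTttt#TTTTTTTTTTBBBBBBBBBBBBBBBBBBBB
305 ................t#t....TTTT..........TTTTttttTTTTTTTTTTTBBBBBBBBBBBBBBBBBBB
310 .................#tT....TTT..............TTTTTTTTTTTTTTTTBBBBBBBBBBBBBBBBBB
315 ...................T....TTT...............TTTTTTTTTTTTTTTTBBBBBBBBBBBBBBBBB
320 ........................TTTT..............TTTTTTTTTTTTTT
[... 2219 characters left out ...]

218 ......TTTTTTTTT,...........................TTT.TTTTTTTTTTTTtTTTTTTTTTTTTTTTT...................
230 .......TTTTTTTT,..........................TTTTTT.TTTTTTTTTTTTTTTTTTTTTTTTTTT...................
242 .......TTTTTTTTT..........................TTTTTTTTTTTTTttTTTTTTTTTTTTTTTTTT....................
254 .......T.TTTTTTT..........................TTTTTTTTTTTTTttTtTtTTTTTTTTTTTTT.....................
266 .......TTTTTTTTT..........................TTTTTTTTTTTTttTTTTTTTTTtTTTTTTtt.....................
278 .......TTTTTTT.T..........................TTTTTTTTTTTTttTtTTTTTTTTTTTTTtt......................
290 .......TTTTTTTTT..........................TTTTTT.TTTTtttTtTtTTtTtTTTTTttT......................
```

jog_arm(rows=[0,0.015,-0.002,0,0,0.03,-0.004,0,0,0.045,-0.006,0,0,0.06,-0.008,0,0,0.07,-0.009,0,0,0.08,-0.01,0,0,0.09,-0.01,0])

```text
clock: 40.6
ee_pos: [366.2, -316.2, 155.7]
ee_rot: [[-0.024, 1.0, 0.0], [1.0, 0.024, -0.0], [-0.0, 0.0, -1.0]]
ft_force: [0.4, -0.5, -0.5]
grip_width: 85.5
gripper_force: 0.4
```

Run:
```python
from h import *
s=imaging.get_image("side"); w=imaging.get_image("wrist")
asc2(s,255,375,5,180,350,2)
asc2(w,50,300,12,200,600,4)
```

```text
255 .......................c.........###################.....ttT...................,#####
260 ........,cccccccccccccccc........######B#############tttt###.........................
265 ......ccccccccccccccccccc##.....t####################t..t####........................
270 ......,cccccccccccccccccc####ttt#####################.....,##t.......................
275 .......cccccccccccccccccc####t...########B#############t..,#B#..TT...................
280 ........cccccccccccccc,,,###....###########B###t.Tt###########tTTTT..................
285 .........cc,............t###..#B#####.............TTTT####tTTTTTTTTTT................
290 .........................#########...............TTTTTttt#tTTTTTTTTTTT.....TT........
295 ..........................,..,##t..........TTTTTTTTTTTTtt#TTTTTTTTTTTTTBBBBBBBT......
300 ..............................t#t.........TTTTTTTTTTTTTTTTTTTTTTTTTTTTTTBBBBBBBT.....
305 ...............................#tT.........TTTTTTTTTTTTTTTTTTTTTTTTTTTTTTBBBBBBBT....
310 ...........................................TTTTTTTTTTTTTTTTTTTTTTTTTTTTTTTBBBBBBBT...
315 ................
[... 2564 characters left out ...]
,....TTTTTTTT................................TTTTTTTttttt..T..........
230 ,.........,.....,..............TTTTTTTTTTT.......T........................TTTTTTTTtttt..............
242 .........,.........,......,....TTTTTTTTTTT......T.........................TTTTTTTttttT..............
254 ......,,...,...............,..,TTTTTTTTTTT..T...T........................TTTTTTTTtttt..T............
266 ...........,,.................,TTTTTTTTTTTTTTTTTT........................TTTTTTTtttt................
278 ........,,.......,............,TTTTTTTTTTTTTTTTTtTT.....................TTTTTTTttttt..T.............
290 ,,,,....,............,........,TTTTTTTTTTTTTTTTttTTTTT.................TTTTTTTTtttt..T..............
```

jog_arm(rows=[0,0.015,0,0,0,0.03,0,0,0,0.045,0,0,0,0.06,0,0,0,0.075,0,0,0,0.085,0,0,0,0.085,-0.006,0])

```text
clock: 41.4
ee_pos: [417.2, -314.8, 159.0]
ee_rot: [[-0.025, 1.0, -0.0], [1.0, 0.025, 0.001], [0.001, -0.0, -1.0]]
ft_force: [0.3, 0.0, 0.8]
grip_width: 85.3
gripper_force: 0.0
```

Run:
```python
from h import *
print(np.round(readout.get_obs()["ee_pos"],1))
w=imaging.get_image("wrist")
asc2(w,50,320,9,200,520,3)
```

```text
[ 417.2 -314.8  159. ]
 50 ...........................................................................................................
 59 ...........................................................................................................
 68 ...........................................................................................................
 77 ................BBBBBBBBBBBBBBBBBBBBBBBBBBBBBBBBBTTTTTTTTTTTTTTTTTTBBBBBBBBBBBBBBBBBBBBBBBBBBBBBBBBBT......
 86 ................BBBBBBBBBBBBBBBBBBBBBBBBBBBBBBBBtTTTTTTTTTTTTTTTTTTBBBBBBBBBBBBBBBBBBBBBBBBBBBBBBBBB.......
 95 ................BBBBBBBBBBBBBBBBBBBBBBBBBBBBBBBttT..TTTTTTTTTTT..TBBBBBBBBBBBBBBBBBBBBBBBBBBBBBBBBBB.......
104 ................TTTTTTTTTTTTTTTTTTTTTTTTTTTTTTtttT..TTTTTTTTTTT..TTTTTTTTTTTTTTTTTTTBBBBBBBBBBBBBBBT.......
113 ............tttttttttttttttttttttttttttttttttttttT..TTTTTTTTTTT..tttttTTTTTTTTTTTTTTBBBBBBBBBBBBBBB........
122 ........................T.TTTTTTTTTTTTTTTTTTTTTTtT..TTTTTTTTTTT..TTTTTTTTTTttttttTTTBBBBBBBBBBBBBBT........
131 .................................TTTTTTTTTTTTTTTt..TTTTTTTTTTTT.T
[... 1582 characters left out ...]
BBBBBBBBBBBBBT..............
266 ...............TTTTTTTTTTTTTTTTTTTTTTTTTTTTTTTTtTTTTTTTTTTTTTTTTTTT...Tttttt..TBBBBBBBBBBBBB...............
275 ...............TTTTTTTTTTT.TTTTTTTTTT.TTTTTTTTTtTTTTTTTTTTTTTTTTTTT...Tttttt..TBBBBBBBBBBBBT...............
284 ...............,TTTTTTTTTTTTTTTTTTTTTTTTTTTTTTTtTTTTTTTTTTTTTTTTTTT..Ttttttt..BBBBBBBBBBBBB................
293 ttt##,.........,TTTTTTTTTTTTTTTT.TTTTTTTTTTTTTTtTTTTTTTTTTTTTTTT.....Tttt##ttt,BBBBBBBBBBBB................
302 t#####..........TTTTTTTTTTTTTTTTTTTT.TTTTTTTTTTtTTTTTTTTTTTTT........Ttt#####tttttBBBBBBBBT................
311 ######,.........TT.T.TTTTTTTTTTTTTTTTTTTTTTTTTTtTTTTTTTTTTTTT........Ttt########tttt###BBB.................
```

Run:
```python
from h import *
w=imaging.get_image("wrist")
g=cv2.cvtColor(w["img"],cv2.COLOR_RGB2GRAY).astype(int)
print(g[55:110:3,371].tolist(), g[200,330:410:3].tolist())
for v in (66,70,74,78): print(v,onplane(w,371,v,115).round(1))
for c in (345,347,395,398): print(c,onplane(w,c,150,115).round(1))
go(435,-315,162,1.4)
```

```text
[189, 187, 188, 190, 192, 195, 194, 208, 208, 208, 208, 208, 207, 207, 207, 207, 207, 207, 207] [98, 103, 102, 103, 78, 105, 159, 193, 209, 207, 208, 208, 205, 204, 205, 207, 207, 206, 187, 151, 206, 202, 204, 197, 201, 202, 202]
66 [ 433.3 -221.5  115. ]
70 [ 433.4 -222.6  115. ]
74 [ 433.5 -223.8  115. ]
78 [ 433.6 -224.9  115. ]
345 [ 426.4 -247.1  115. ]
347 [ 427.1 -247.1  115. ]
395 [ 443.1 -246.7  115. ]
398 [ 444.2 -246.7  115. ]
row [-0.0006  0.0304 -0.0038] turn 0.0 dist 18
```

jog_arm(rows=[0,0.015,-0.006,0,0,0.03,-0.006,0,0,0.03,-0.004,0,0,0.03,-0.004,0], jaw=0.7)

```text
clock: 41.9
ee_pos: [434.8, -314.4, 161.4]
ee_rot: [[-0.025, 1.0, -0.0], [1.0, 0.025, 0.0], [0.0, -0.0, -1.0]]
ft_force: [0.2, -0.8, 0.3]
grip_width: 59.6
gripper_force: 0.0
```

jog_arm(rows=[0,0,0,0,0,0,0,0,0,0,0,0,0,0,0,0,0,0,-0.01,0,0,0,-0.02,0], jaw=0, newtons=50)

```text
clock: 42.5
ee_pos: [434.5, -314.5, 173.9]
ee_rot: [[-0.024, 1.0, -0.001], [1.0, 0.024, 0.001], [0.001, -0.001, -1.0]]
ft_force: [0.7, -0.3, -2.2]
grip_width: 15.1
gripper_force: 49.9
```

Run:
```python
from h import *
o=readout.get_obs(); print(o["clock"],np.round(o["ee_pos"],1),np.round(o["ft_force"],1),o["grip_width"])
go(455.5,-324,164,1.4)
```

```text
42.5 [ 434.5 -314.5  173.9] [ 0.7 -0.3 -2.2] 15.105034586021763
row [-0.0167  0.0346  0.0165] turn -0.0001 dist 25
```

Gripped flat: width 15.1 mm, 2.2 N load. Next I place it on the mat centre and release.

jog_arm(rows=[-0.008,0.017,0,0,-0.016,0.034,0,0,-0.016,0.034,0.01,0,-0.016,0.034,0.017,0,-0.016,0.034,0.021,0,-0.016,0.034,0.021,0])

```text
clock: 43.1
ee_pos: [454.8, -323.3, 161.8]
ee_rot: [[-0.024, 1.0, -0.001], [1.0, 0.024, 0.001], [0.001, -0.001, -1.0]]
ft_force: [-2.7, 3.4, 6.7]
grip_width: 15.2
gripper_force: 51.1
```

jog_arm(rows=[0,0,0,0,0,0,0,0,0,0,0,0,0,0,0,0,0,0,-0.05,0,0,0,-0.13,0,0,0,-0.21,0,0,0,-0.28,0], jaw=0.7)

```text
clock: 43.9
ee_pos: [455.1, -323.6, 331.6]
ee_rot: [[-0.024, 1.0, 0.001], [1.0, 0.024, -0.001], [-0.001, 0.001, -1.0]]
ft_force: [-0.7, 0.1, -0.2]
grip_width: 59.8
gripper_force: 0.0
```

jog_arm(rows=[0.08,-0.05,0,0,0.16,-0.1,0,0,0.24,-0.15,0,0,0.32,-0.2,0,0,0.4,-0.2,0,0,0.48,-0.2,0,0,0.54,-0.2,0,0,0.54,-0.2,0,0])

```text
clock: 44.7
ee_pos: [326.5, 1.3, 329.4]
ee_rot: [[-0.031, 1.0, 0.001], [1.0, 0.031, 0.0], [0.0, 0.001, -1.0]]
ft_force: [-0.5, -0.7, 0.7]
grip_width: 60.0
gripper_force: 0.0
```

Run:
```python
from h import *
o=readout.get_obs(); print(o["clock"],np.round(o["ee_pos"],1))
t=imaging.get_image("top"); cv2.imwrite("pics/t9.png",t["img"][:,:,::-1])
print("mat/tray"); asc2(t,218,300,3,355,475,1)
print("scraper/beaker"); asc2(t,155,215,3,345,465,1)
print("plate"); asc2(t,140,225,4,245,335,1)
im=t["img"].astype(int); sub=im[270:298,92:210]; m=(sub[...,0]>sub[...,2]*0.75)
for r in range(0,28): print("".join("c" if m[r,c] else "." for c in range(0,118)))
# old vs new jar, beaker differences
```

```text
44.7 [326.5   1.3 329.4]
mat/tray
218 ........................................................................................................................
221 ........................................................................................................................
224 .....................................T.....................T.....TTTTTTTTTTTTTTTTTTTTTTTTTTTTTTTTTTTTTTTTTT.............
227 ..........TTBBBBBBBBBBBBBBBBBBBBBBBBBBBBBBBBBBBBBBBBBBBBBBBBBBBBBBBBBBBBBBBBBBBBBBBBBBBBBBBBBBBBBBBBBBBBBBBT............
230 ..........TTBBBBBBBBBBBBBBBBBBBBBBBBBBBBBBBBBBBBBBBBBBBBBBBBBBBBBBBBBBBBBBBBBBBBBBBBBBBBBBBBBBBBBBBBBBBBBBBTT...........
233 ..........TtBBBBBBBBBBBBTTTTTTTTTTTTTTTTTTTTTTTTTTTTTTTTTTTTTTTTTTTTTTTTTTTTTTTTTTTTTTTTTTTTTTTTTTTTBBBBBBBTT...........
236 ..........TtBBBBBBBBBBBtTTTTTTTTTTTTTTTTTTTTTTTTTTTTTTTTTTTTTTTTTTTTTTTTTTTTTTTTTTTtttttTTTTTTTttTTTBBBBBBBTT...........
239 ..........TtBBBBBBBBBBBtTTTTTTTTTTTTTTTTTTTTTTTTTTTTTTTTTTTTTTTTTTTTTTTTTTTTTTTTTTTTTTTTTTTTTTTTTTTTBBBBBBBtT...........
242 ..........TTBBBBBBBBBBBtTTTTTTTTTTTTTTTTTTTTTTTTTTTTTTTTTTTTTT
[... 9676 characters left out ...]
................................cccccccccccc....ccccccc........cccccccccccccc....cccccc..............cccc
cc................................................................................................................cccc
ccccccccccc.......................................................................................................cccc
cccccccccccccccccccccccccccc.ccccccccccc.ccc.cc.ccc..........................................................c...ccccc
ccccccccccccccccccccccccccccccccccccccccccccccccccccccccccccccccccccccccccccccccccccccccccccccccc.cccccccccccccccccccc
cccccccccccccccccccccccccccccccccccccccccccccccccccccccccccccccccccccccccccccccccccccccccccccccccccccccccccccccccccccc
```

All six chips are in the tub and the tray is centred on its mat. The scraper, however, has been knocked about 30 mm off its pad, so I fetch it.

Run:
```python
from h import *
go(610,-150,280,8.3)
```

```text
row [-0.2635  0.4642  0.0823] turn -0.0367 dist 324
```

jog_arm(rows=[-0.266,0.465,0.083,-0.037,-0.266,0.465,0.083,-0.037,-0.266,0.465,0.083,-0.037,-0.266,0.465,0.083,-0.037,-0.266,0.465,0.083,-0.037,-0.266,0.465,0.083,-0.037,-0.266,0.465,0.083,-0.037,-0.266,0.465,0.083,-0.037])

```text
clock: 45.55
ee_pos: [611.4, -158.9, 276.6]
ee_rot: [[-0.137, 0.991, -0.002], [0.991, 0.137, 0.001], [0.001, -0.002, -1.0]]
ft_force: [-0.0, -0.8, 0.3]
grip_width: 59.9
gripper_force: 0.0
```

Run:
```python
from h import *
o=readout.get_obs(); print(o["clock"],np.round(o["ee_pos"],1))
w=imaging.get_image("wrist"); np.save("pics/w20.npy",w,allow_pickle=True)
asc2(w,180,340,5,220,400,2)
im=cv2.GaussianBlur(w["img"],(3,3),0).astype(int)
m=(im[...,0]>1.35*im[...,2])&(im[...,0]>40)
for c in blobs(w,m,100,(200,180,420,340)): print("wood",cv2.boundingRect(c),[ (q.tolist(),onplane(w,*q.astype(float),92).round(1).tolist()) for q in cv2.approxPolyDP(c,3,True)[:,0,:]])
```

```text
45.55 [ 611.4 -158.9  276.6]
180 ,,,,,,,,,,,,,.............................................................................
185 ,,,,,,,,,,,,,,,,,.........................................................................
190 ,,,,,,,,,,,,,,,,,,,,......................................................................
195 ,,,.,,,,,,,,,,,,,,,,,,,,,,................................................................
200 ,....,,,,,,,,,,,,,,,,,,,,,,,,,............................................................
205 ,........,,,,,,,,,,,,,,..,,,,,,,,,,,,,,...................................................
210 ..............,,,,,,,,,,,,,,,,,,,,,,,,,,,,,,,.............................................
215 ..................,,,,,,,,,,,,,,,,,..,,,,,,,,,,,..........................................
220 ....................,,.,,,,,,,,,,,,,,,,,,,,tttttttttttttttttt.............................
225 ..................,,,,,,,,,,,,.,,,,,,,,,,,tttttttttttttTTTTtTT............................
230 .................,,,,,,,,,,,,,,,,.,,,,,,,,ttttttttttttttTTTTTT,,,#,,,,,...................
235 ......,,,,,,,..,,,,,..
[... 1552 characters left out ...]
cccccc,t########...........#########
320 ttt#############.....,,,..,,,,,,.........##tTT.cccccccccccccTt########...........#########
325 tt#############,.........................#############################...........,########
330 tt#############..........................#############################............########
335 ##############...........................#############################.............#######
wood (311, 261, 29, 62) [([316, 261], [615.5, -180.4, 92.0]), ([312, 265], [612.8, -184.3, 92.0]), ([312, 317], [619.1, -231.2, 92.0]), ([315, 322], [622.4, -235.6, 92.0]), ([336, 322], [640.3, -233.1, 92.0]), ([339, 287], [637.7, -200.5, 92.0]), ([335, 264], [631.3, -180.8, 92.0])]
```

Run:
```python
from h import *
w=np.load("pics/w20.npy",allow_pickle=True).item()
B=np.array([onplane(w,*p,27) for p in [(305,220),(341,220),(305,324),(342,324)]]); print(B.round(1),B.mean(0).round(1))
print("pad",[onplane(w,*p,3).round(1) for p in [(299,234),(361,230)]])
F=onplane(w,326,323,92); print("far mid",F.round(1), (F[:2]+18*np.array([-.137,.991])).round(1))
go(629,-216,126,8); go(640.5,-244,160,8.3,(629,-216,126,8))
```

```text
[[ 601.9 -162.4   27. ]
 [ 637.2 -157.5   27. ]
 [ 616.8 -276.7   27. ]
 [ 656.5 -271.1   27. ]] [ 628.1 -216.9   27. ]
pad [array([ 597.4, -184. ,    3. ]), array([ 662.6, -170.4,    3. ])]
far mid [ 631.9 -235.2   92. ] [ 629.4 -217.4]
row [-0.1005  0.0173  0.2525] turn -0.0004 dist 163
row [-0.0489  0.0125 -0.0567] turn -0.0017 dist 46
```

jog_arm(rows=[-0.07,0.017,0.02,0,-0.1,0.017,0.06,0,-0.1,0.017,0.13,0,-0.1,0.017,0.19,0,-0.1,0.017,0.23,0,-0.1,0.017,0.247,0,-0.1,0.017,0.252,0,-0.1,0.017,0.252,0])

```text
clock: 46.4
ee_pos: [628.9, -213.9, 129.4]
ee_rot: [[-0.14, 0.99, 0.001], [0.99, 0.14, -0.001], [-0.001, 0.001, -1.0]]
ft_force: [0.3, 0.5, 0.2]
grip_width: 59.8
gripper_force: 0.0
```

jog_arm(rows=[0,0,0,0,0,0,0,0,0,0,0,0,0,0,0,0,0,0,-0.02,0,0,0,-0.04,0], jaw=0, newtons=60)

```text
clock: 47.0
ee_pos: [628.7, -213.4, 152.7]
ee_rot: [[-0.14, 0.99, -0.001], [0.99, 0.14, 0.0], [0.0, -0.001, -1.0]]
ft_force: [1.3, -0.8, -1.5]
grip_width: 23.5
gripper_force: 60.3
```

Run:
```python
from h import *
o=readout.get_obs(); print(o["clock"],np.round(o["ee_pos"],1),np.round(o["ft_force"],1),o["grip_width"])
go(640.5,-244,130,8.3)
```

```text
47.0 [ 628.7 -213.4  152.7] [ 1.3 -0.8 -1.5] 23.484761264513747
row [-0.0533  0.0124  0.0379] turn -0.0014 dist 40
```

jog_arm(rows=[-0.025,0.006,0,-0.001,-0.048,0.012,0,-0.001,-0.048,0.012,0.015,-0.001,-0.048,0.012,0.03,-0.001,-0.048,0.012,0.037,-0.001,-0.048,0.012,0.04,-0.001,-0.048,0.012,0.041,-0.001,-0.048,0.012,0.041,-0.001])

```text
clock: 47.8
ee_pos: [639.7, -240.1, 129.0]
ee_rot: [[-0.144, 0.99, -0.001], [0.99, 0.144, 0.0], [0.0, -0.001, -1.0]]
ft_force: [-4.7, 3.4, 10.6]
grip_width: 23.5
gripper_force: 62.1
```

In contact. I release, lift and retreat, then make a final check.

jog_arm(rows=[0,0,0,0,0,0,0,0,0,0,0,0,0,0,0,0,0,0,-0.05,0,0,0,-0.13,0,0,0,-0.21,0,0,0,-0.28,0], jaw=0.7)

```text
clock: 48.6
ee_pos: [639.8, -240.9, 298.2]
ee_rot: [[-0.143, 0.99, 0.001], [0.99, 0.143, -0.001], [-0.001, 0.001, -1.0]]
ft_force: [0.2, -0.2, 0.3]
grip_width: 59.7
gripper_force: 0.0
```

jog_arm(rows=[0.08,-0.08,0,0,0.16,-0.16,0,0,0.24,-0.24,0,0,0.32,-0.32,0,0,0.4,-0.4,0,0,0.46,-0.46,0,0,0.46,-0.5,0,0,0.46,-0.5,0,0])

```text
clock: 49.4
ee_pos: [309.3, -13.7, 295.2]
ee_rot: [[-0.143, 0.99, 0.0], [0.99, 0.143, 0.0], [-0.0, 0.0, -1.0]]
ft_force: [0.6, 0.2, 1.3]
grip_width: 59.5
gripper_force: 0.0
```

Run:
```python
from h import *
o=readout.get_obs(); print(o["clock"],np.round(o["ee_pos"],1))
t=imaging.get_image("top"); b=cv2.cvtColor(cv2.imread("pics/top0.png"),cv2.COLOR_BGR2RGB)
t0=dict(t); t0["img"]=b
print("scraper now"); asc2(t,160,205,3,345,425,1)
print("scraper start"); asc2(t0,160,205,3,345,425,1)
print("mat"); asc2(t,224,292,8,360,470,1)
d=np.abs(t["img"].astype(int)-b).max(2)>40
for n,(x0,y0,x1,y1) in dict(jar=(105,180,135,210),beaker=(435,180,465,212),red=(485,200,575,300)).items(): print(n,d[y0:y1,x0:x1].sum())
im=t["img"].astype(int); m=im[287:294,97:200,0]>im[287:294,97:200,2]*.75; print("tub chips px",m.sum(1))
```

```text
49.4 [309.3 -13.7 295.2]
scraper now
160 ................................................................................
163 ................................................................................
166 ..........................................................,,,,,,................
169 ........................................cccccccccc,############,,...............
172 ...............,,,,,,,,,,,,,####,ccccccccccccccccc,tttttttttt###,...............
175 .........,,#######tttttttttttttt,ccccccccccccccccc,,ttttttttt###,,..............
178 .........,,######tttttttttttttt,,ccccccccccccccccc,ttttttttttt###,..............
181 ..........,##c###ttttttttttttttt,cccccccccccccccc,tttttttttttt###,,.............
184 ..........,,######tttttttttttttt,,cccccccccccc###ttttttttttttt####,.............
187 ...........,######ttttttttttttttttttt#############################,,............
190 ...........,,######tttttt##########################################,............
193 ...........,,###c#c##c###############cc####c#############,,,,,,,,,,.............
196 ............,,#####################,,,,
[... 1896 characters left out ...]
TTTTTTTTTTTTTTTTTTTTTTTTTTTTTTTTTTTTTTTTTTTTTTTTTTTTTTTTTTTTTT......
256 ......TBBBBBBBBBBBBttttTTTTTTTTTTTTTTTTTTTTTTTTTTTTTTTTTTTTTTtTTTttttttttttttttttttttttttttttttttttttTTT......
264 ......TBBBBBBBBBBBBTTTTTTTTTTTTTTTTTTTTTTTTTTTTTTTTTTTTTTTTTTTTTTTTTTTTTTTTTTTTTTTTTTTTTTTTttTTTBBBBBBBTT.....
272 ......TTBBBBBBBBBBBTTTTTTTTTTTTTTTTTTTTTTTTTTTTTTTTTTTTTTTTTTTTTTTTTTTTTTTTTTTTTTTTTTTTTTTTTtTTTBBBBBBBTT.....
280 ......TTBBBBBBBBBBBTTTTTTTTTTTTTTTTTTTTTTTTTTTTTTTTTTTTTTTTTTTTTTTTTTTTTTTTTTTTTTTTTTTTTTTTTTTTTBBBBBBBBT.....
288 ......TTBBBBBBBBBBBBBBBBBBBBBBBBBBBBBBBBBBBBBBBBBBBBBBBBBBBBBBBBBBBBBBBBBBBBBBBBBBBBBBBBBBBttttTTTBTTTTTT.....
jar 0
beaker 0
red 0
tub chips px [ 1 21 42 47 45 39  0]
```

The scraper is back on its pad, the tray is on its mat, and the jar, beaker and red tray have not moved. All six chips are in the tub.

```bash
python3 -c "
from cell import hand_in
print(hand_in())"
```

```text
the job is handed in; nothing more can be done
None
```

I handed the job in at about 49 s: all six chips are in the tub, the empty tray is on its mat and the scraper on its pad; on the way the tray tipped over beside its mat and had to be righted, and the scraper was found off its pad and put back.

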